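# Dial the organiser's lid open and pack a pair of planter feet head to tail

### The arm

A 7-joint arm with a two-finger parallel gripper is mounted at the origin on the work surface; the furniture and walls round the work are solid. World frame = base frame: x ahead of the robot, y to its left, z up, the work surface at z = 0. Lengths are in m, angles in rad, forces in N, time in s.
With the tool pointing down it reaches from about 0.425 to 0.925 m from the base axis. Payload 6.8 kg.
Tool frame: the origin (TCP) lies midway between the tips of the shut fingers; the grasp point (between the pads) lies 19 mm behind it; y points along the fingers, z is the direction in which the jaws open and shut, and the axes are right-handed (so a half turn about y gives the same grasp; the last joint's range is limited). The gripper opens to 85 mm and grips with 20 to 120 N. Pads are 22 mm wide; open, the fingers measure 114 mm over their backs; the gripper's body (76 mm by 85 mm) begins 54 mm behind the grasp point. The pads swing forward as they close: fully open they stand 13 mm farther back than shut.
Start: joints at [1.02, 0.477, 0.022, 1.555, -0.011, 1.109, -0.083], TCP at [0.289, -0.61, 0.231] pointing down, gripper open.
Joint ranges: [-2.96, 2.96], [-0.34, 2.1], [-1.41, 1.46], [0.24, 2.44], [-1.37, 4.51], [0.17, 1.92], [-2.96, 2.96]. Speed limits (rad/s): [2.39, 2.39, 3.14, 3.14, 3.14, 3.14, 3.14].

### API

Orientations are given as a unit quaternion [w, x, y, z].
In Python, from station import bot gives the robot as it stands. The module is installed in compiled form; this text tells all that it offers.
- The arm moves only by the shell command python3 -m crank 'ROWS' [FORCE]. ROWS is JSON, a list of rows, each an object with "linear": the shift along the tool's x, y, z in m, a list of three; "dr": the turn, a rotation vector about the tool's x, y, z in degrees, a list of three; "hand": the gripper command: -1 is shut, 1 is fully open, values between are in proportion. A call has 1 to 10 rows; each row is the pose to reach, as a shift and turn from the pose commanded when the call began, along the tool's axes at that moment; what a row does not reach only later rows make up. A row lasts 1/12 s, in which the tool goes at most 41.7 mm and 7.16 degrees, less where a joint would pass 70% of its speed; a pose out of reach is approached as far as the arm can. A call with a gripper value outside its range is refused whole. The fingers move at their own pace and stop on an object; FORCE is the grip in N (left out, the last holds). Time passes only in rows, so rows that repeat a pose let the fingers close. It gives the time, the measured TCP pose, the force and the opening at its end, in the units of the state.
- bot.get_obs(): the state, without advancing time (a new reading comes with each control period).
- bot.read_camera(name): name is "scene" or "top" or "wrist"; returns the picture (400x640x3 uint8, blue, green, red); there is no depth.
- bot.camera_params(name): a dict with "K" (3x3 intrinsics, pixels), "R" (3x3) and "t" (3): a world point X has camera coordinates R X + t; the wrist camera has in their place "hand_eye" (4x4, takes a point from camera to tool coordinates, whose origin is the TCP and whose axes are the tool frame's). Camera axes: x right, y down, z forward; pixel columns grow to the right and rows downward; lengths in m; the calibration is good to about 2 mm. A picture is of the moment at which its call begins: read the wrist's pose just before it. camera_params takes no time and is no camera call.
- bot.hand_in(): hands the job in, once; it reports no verdict.
Trained networks look in the newest picture that a camera, given by its name, has taken for a name from the list of things; names that differ only in an ending like _2 or _b are one class to them, and where a whole thing is asked for, a point or a joint stands for the part that bears it (a point fixed in the world has none). Each returns a list of dicts, best first, with "score" (0 to 1); they miss things now and then, are a little off and sometimes report something else, mostly with a low value. They report only what shows in the picture. A call takes as long as a camera call. They do not tell look-alikes from the thing itself.
- bot.search_frame(camera, target): "extent" ([left, top, right, bottom] in pixels, round what is visible of it).
- bot.cut_out(camera, target): "pixels" (400x640 bool, what is visible of it) and "extent" ([left, top, right, bottom] in pixels, round what is visible of it).
- bot.place_of(camera, target): "xy" ([column, row] in pixels: a listed point, or the origin of a listed thing).
The state is a dict: "t": time; "q": joint angles; "joint_vel": joint speeds; "joint_torque": joint torques, N m; "eef_pos": TCP position; "tool_rot": TCP orientation; "contact_force": force on the tool from outside, world axes, zero at the start; "torque": the same for the moment, N m; "gripper_width": opening from 0.0 (shut) to 1.0 (fully open).
Only numpy, scipy, OpenCV 4.12 (cv2) and the standard library are available. Lean on these libraries where they do the work, as an engineer would, in place of code of your own. Each camera call takes 0.05 s, during which the arm holds its last target. There are 200 camera calls.

### The job

Pack a pair of L-shaped terracotta planter feet for a customer: one is shut in the sloped round organiser, the other lies loose on the table. Turn the organiser's clear lid by its bar grip until the window lies squarely over the foot's compartment, leave it so, and lay both feet flat on the floor of the shallow wooden tray, head to tail, the only way they fit. Set them down gently, for terracotta chips, and leave the vases, the clay pot and the ribbon spool standing where they are.

Things in the scene. Friction and masses are not known exactly. Their poses are not given: they have to be found in the camera images.
- foot_a: L-shaped terracotta planter foot in the organiser, 22 mm thick, legs 24 wide, 0.1-0.21 kg. Origin: underside, centre of its 64 x 96 mm bounding rectangle; z out of the top (3 black dots). Long leg: x -32..-8, y -48..48 mm; short leg along +x: x -8..32, y 24..48 mm. Its long leg rests on the drum wall (no finger room there), the short leg points uphill to the lid's axis; over 40 mm free beside it
- foot_b: second planter foot, same shape, size, frame and mass as foot_a; starts flat on the table, right way up, turned any way, the clay pot or the ribbon spool close behind its long leg and the other of the two in the open inner corner of the L. Both sides of its short leg have 25 mm or more free for fingers. Either foot may take either place in the tray
- tray: shallow fixed wooden tray, grey felt floor. Origin: centre of underside, z up. Inside 95 (x) x 102 (y) mm; floor 5 mm, wall tops 12 mm above the origin; walls 6 mm thick. Feet fit head to tail, long legs along the tray's y: one with axes as the tray's and origin at x -13 mm, one turned half round with origin at x +13 mm (gaps 2 to 3 mm all round; 42 x 48 mm stays open in the middle)
- organiser: white round drum, 254 mm across, fixed on a wooden easel; its face slopes 30 degrees down towards its own -x (the robot's side). Origin on the table under the drum floor's centre, z up; the axis leans 30 degrees to -x and meets the floor 85 mm up. Three 120 degree compartments 33 mm deep, inner radius 122; the foot's is downhill (terracotta rim tab); the others hold tapes and a gold spool
- lid (a joint): turn of the organiser's clear lid about the sloping axis (rad). 0: window squarely over the downhill compartment with foot_a; grows counter-clockwise as seen looking down on the lid. Starts 0.9 to 2.4, stops at -0.7 and 2.9, stays where left, needs about 0.12 N m. The window spans 110 degrees, from 33 to 124 mm off the axis; the lid's disc is 34 to 38 mm above the compartment floor
- lid_grip (a point): centre of the lid's black bar grip, on the drum's axis, turning with the lid. z points out of the face along the axis, the bar lies along y, the window's middle along -x. The bar is 76 mm long, 16 mm thick; this point is 14 mm below its top and 12 mm above the hub disc (66 mm across) it stands on
- clay_pot: small loose clay pot, 65 mm across, 50 mm high, beside foot_b; origin at the centre of its underside. Leave it there
- ribbon: loose spool of red ribbon lying flat, about 72 mm across, 30 mm high, beside foot_b; origin at the underside. Leave it there
- vase_tall: loose green glass bud vase, 48 mm across, 150 mm high; origin at the centre of its underside. Leave it standing
- vase_short: loose green glass bud vase, 46 mm across, 144 mm high; origin at the centre of its underside. Leave it standing
Things that resemble listed ones, but are neither listed nor needed, are in the scene too. Of the things shaped like the tray, the wooden one is meant.

How it is judged:
By the outcome, as a careful person would: the job done as asked, in the order asked, and still so for the second after the job is handed in, with the robot touching nothing.
It also fails if it takes over 72 s, if anything falls off the work surface, if the arm or the gripper's body presses on something with over 40 N, if the wrist force passes 120 N, or if a joint passes its speed limit or range.

## Working session

There is one attempt and no reset: what is moved stays moved. The work goes in short steps, Python scripts to look and compute and a shell command to move; the robot and the scene stay as the last step left them, time stands still between calls to the robot, and variables do not carry over. Pictures are saved under pics/ and viewed, about 8 in all and at most 12, crops included, and the job is handed in when it is done.

```bash
mkdir -p pics
python3 - <<'E'
from station import bot
import cv2,numpy as np
o=bot.get_obs();print({k:np.round(v,3).tolist() for k,v in o.items()})
for c in("scene","top"):
    im=bot.read_camera(c);cv2.imwrite(f"pics/{c}0.png",im)
    p=bot.camera_params(c);print(c,{k:np.round(v,4).tolist() for k,v in p.items()})
    for t in("foot_a","tray","organiser","lid_grip","clay_pot","ribbon","vase_tall","vase_short"):
        print(t,[(np.round(d["xy"]).tolist(),round(d["score"],2)) for d in bot.place_of(c,t)])
print(bot.camera_params("wrist"))
E
```

```text
{'t': 0.0, 'q': [1.02, 0.478, 0.022, 1.556, -0.012, 1.109, -0.083], 'joint_vel': [-0.001, -0.001, 0.0, -0.001, 0.001, 0.001, 0.0], 'joint_torque': [-0.001, -59.645, 1.607, -28.119, 0.012, 0.009, 0.0], 'eef_pos': [0.289, -0.609, 0.23], 'tool_rot': [0.155, -0.155, 0.69, -0.689], 'contact_force': [-0.268, 0.655, 0.031], 'torque': [-0.018, -0.042, -0.083], 'gripper_width': 0.996}
scene {'K': [[482.4767, 0.0, 323.8866], [0.0, 482.4767, 197.6916], [0.0, 0.0, 1.0]], 'R': [[-0.8184, 0.5745, 0.0116], [0.5031, 0.7262, -0.4684], [-0.2776, -0.3775, -0.8834]], 't': [0.4103, -0.1263, 1.4968]}
foot_a [([243.0, 169.0], 0.66), ([382.0, 314.0], 0.66)]
tray [([350.0, 118.0], 0.67), ([324.0, 213.0], 0.58)]
organiser [([370.0, 338.0], 0.71)]
lid_grip [([383.0, 316.0], 0.92)]
clay_pot [([222.0, 180.0], 0.77)]
ribbon [([257.0, 149.0], 0.57)]
vase_tall [([269.0, 231.0], 0.87)]
vase_short [([264.0, 260.0], 0.79), ([222.0, 179.0], 0.67), ([269.0, 229.0], 0.18)]
top {'K': [[489.759, 0.0, 327.2725], [0.0, 489.759, 202.1182], [0.0, 0.0, 1.0]], 'R': [[0.0203, -0.9996, 0.0218], [-0.9866, -0.0235, -0.1612], [0.1616
[... 206 characters left out ...]
p [([210.0, 170.0], 0.96)]
clay_pot [([408.0, 154.0], 0.6)]
ribbon [([418.0, 191.0], 0.68), ([210.0, 168.0], 0.3)]
vase_tall [([339.0, 158.0], 0.72)]
vase_short [([316.0, 138.0], 0.76)]
{'K': array([[291.82517166,   0.        , 318.21257662],
       [  0.        , 291.82517166, 202.30893722],
       [  0.        ,   0.        ,   1.        ]]), 'hand_eye': array([[ 1.14121896e-03,  9.51180644e-01,  3.08632598e-01,
        -7.90649131e-02],
       [-2.54774275e-04, -3.08632512e-01,  9.51181322e-01,
        -1.41736193e-01],
       [ 9.99999316e-01, -1.16413780e-03, -1.09880915e-04,
        -2.80901398e-04],
       [ 0.00000000e+00,  0.00000000e+00,  0.00000000e+00,
         1.00000000e+00]])}
```

Run:
```python
import cv2,numpy as np
t=cv2.imread("pics/top0.png");c=t[90:330,130:450];cv2.imwrite("pics/t0c.png",cv2.resize(c,(800,600),interpolation=cv2.INTER_CUBIC))
t=cv2.imread("pics/scene0.png");c=t[100:385,180:560];cv2.imwrite("pics/s0c.png",cv2.resize(c,(800,600),interpolation=cv2.INTER_CUBIC))
```

```text
(no output)
```

View pics/t0c.png

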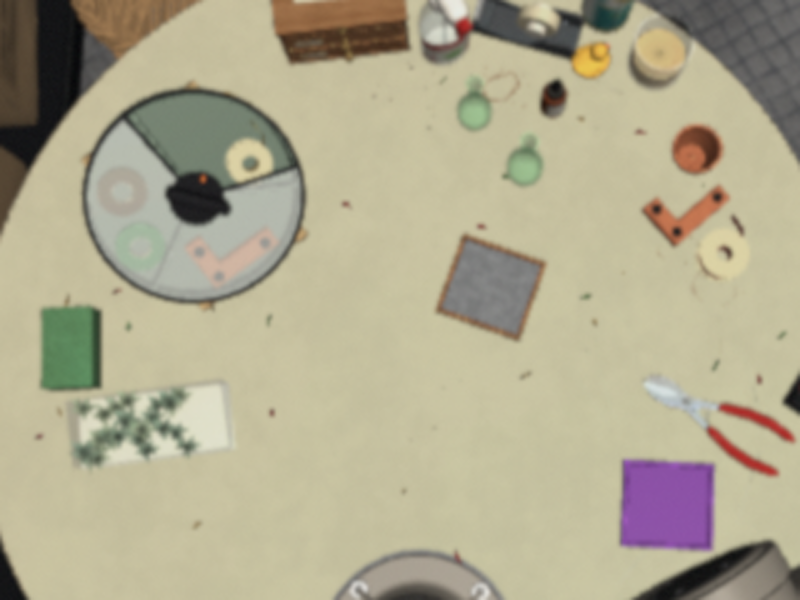

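View pics/s0c.png

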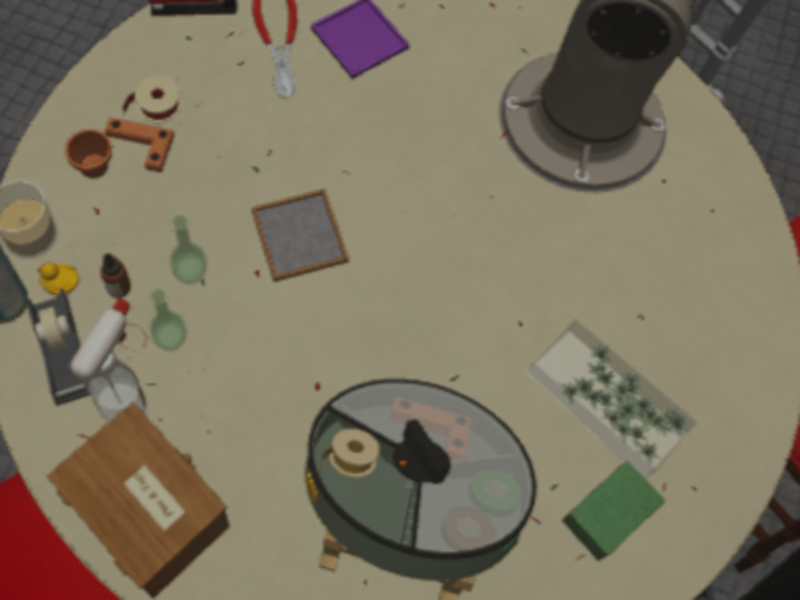

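The wooden tray is at top px (324,203) and has a grey felt floor. The purple look-alike is at (398,290), so that one isn't meant. foot_b is at about (404,175), between the clay pot (408,150) and the spool (419,191). The lid window faces up and right, roughly opposite foot_a's compartment at (220,192). Next I'll fit the poses.

```bash
cat > lib.py <<'E'
from station import bot
import cv2,numpy as np
from scipy.optimize import minimize
from scipy.spatial.transform import Rotation as Ro
def box(x0,x1,y0,y1,z0,z1): return np.array([[x,y,z] for x in(x0,x1) for y in(y0,y1) for z in(z0,z1)])/1000.
FOOT=[box(-32,-8,-48,48,0,22),box(-8,32,24,48,0,22)]
TRAY=[box(-53.5,53.5,-57,57,0,12)]
def cyl(r,z0,z1): a=np.linspace(0,2*np.pi,48); return np.array([[r*np.cos(t),r*np.sin(t),z] for z in(z0,z1) for t in a])/1000.
def quat(q): return Ro.from_quat([q[1],q[2],q[3],q[0]])
def cam(c,o=None):
    p=bot.camera_params(c)
    if "R" in p: return p["K"],np.array(p["R"]),np.array(p["t"])
    o=o or bot.get_obs(); T=np.eye(4); T[:3,:3]=quat(o["tool_rot"]).as_matrix(); T[:3,3]=o["eef_pos"]
    M=np.linalg.inv(T@np.array(p["hand_eye"])); return p["K"],M[:3,:3],M[:3,3]
def proj(C,X): v=np.atleast_2d(X)@C[1].T+C[2]; v=v@np.array(C[0]).T; return v[:,:2]/v[:,2:]
def ray(C,px,z):
    d=C[1].T@np.linalg.solve(C[0],[px[0],px[1],1]); c=-C[1].T@C[2]; return c+d*(z-c[2])/d[2]
def pose(x,y,yaw,z=0): return Ro.from_euler('z',yaw),np.array([x,y,z])
def render(C,parts,T):
    m=np.zeros((400,640),np.uint8)
    for P in parts:
        h=cv2.convexHull(proj(C,T[0].apply(P)+T[1]).astype(np.float32))
        cv2.fillConvexPoly(m,np.round(h*16).astype(np.int32),255,cv2.LINE_AA,4)
    return m/255.
def fit(views,parts,x0,z=0,step=(.01,.01,.15)):
    f=lambda v:sum(np.abs(render(C,parts,pose(*v,z))-cv2.GaussianBlur(m.astype(np.float32),(0,0),.6)).sum()/m.sum() for C,m in views)
    s=np.vstack([x0]+[np.array(x0)+np.eye(3)[i]*step[i] for i in range(3)])
    r=minimize(f,x0,method='Nelder-Mead',options=dict(initial_simplex=s,xatol=1e-5,fatol=1e-5,maxiter=300)); return r.x,r.fun/len(views)
def cut(c,t,near=None):
    L=bot.cut_out(c,t)
    if near is not None: L=sorted(L,key=lambda d:np.hypot((d["extent"][0]+d["extent"][2])/2-near[0],(d["extent"][1]+d["extent"][3])/2-near[1]))
    return L[0]["pixels"] if L else None
def down(th): # tool y down, jaws (z) along heading th
    z=np.array([np.cos(th),np.sin(th),0]);y=np.array([0,0,-1.]);return Ro.from_matrix(np.array([np.cross(y,z),y,z]).T)
def delta(p,R,o=None):
    o=o or bot.get_obs(); Q=quat(o["tool_rot"]); 
    print("lin",np.round(Q.inv().apply(np.array(p)-o["eef_pos"]),4).tolist(),"dr",np.round(np.degrees((Q.inv()*R).as_rotvec()),2).tolist())
E
python3 - <<'E'
from lib import *
C={}
for c in("top","scene"): bot.read_camera(c);C[c]=cam(c)
print(quat(bot.get_obs()["tool_rot"]).as_matrix().round(2).tolist())
g=ray(C["top"],(402,169),.011)
V=[(C["top"],cut("top","foot_b",(404,172))),(C["scene"],cut("scene","foot_b",(248,168)))]
for use in (V,V[:1],V[1:]):
  r=[fit(use,FOOT,[g[0],g[1],a]) for a in np.arange(0,6.28,.8)]
  print("foot",min(r,key=lambda a:a[1]))
g=ray(C["top"],(324,203),.0)
V=[(C["top"],cut("top","tray",(326,204))),(C["scene"],cut("scene","tray",(322,211)))]
for use in (V,V[:1],V[1:]):
  r=[fit(use,TRAY,[g[0],g[1],a]) for a in (0,.4,.8,1.2,1.57)]
  print("tray",min(r,key=lambda a:a[1]))
tilt=Ro.from_euler('y',-30,degrees=True)
for t,D in(("clay_pot",.0325),("ribbon",.036),("vase_tall",.024),("vase_short",.023)):
  for c in C: 
    d=bot.place_of(c,t)[0]; print(t,c,ray(C[c],d["xy"],0).round(3))
V=[(C[c],cut(c,"organiser")) for c in C]
DR=[tilt.apply(cyl(127,-3,38))+[0,0,.085]]
for use in (V,V[:1],V[1:]):
  g=ray(C["top"],(212,173),.0)
  r=[fit(use,DR,[g[0],g[1],a]) for a in (-.6,0,.6)]
  x=min(r,key=lambda a:a[1]);print("org",x)
for c in C:
  print(c,bot.place_of(c,"lid_grip")[0]["xy"],ray(C[c],bot.place_of(c,"lid_grip")[0]["xy"],.13))
E
```

```text
[[-0.9, 0.0, 0.43], [-0.43, 0.0, -0.9], [-0.0, -1.0, 0.0]]
foot (array([ 0.56362594, -0.33237464,  0.73289106]), np.float64(0.22589620170435976))
foot (array([ 0.56349567, -0.33185557,  7.00305842]), np.float64(0.2775807645755188))
foot (array([ 0.56308837, -0.33296165,  0.71544151]), np.float64(0.16909590206810024))
tray (array([ 0.45142427, -0.08278693, -0.31034754]), np.float64(0.07937256031550767))
tray (array([ 0.44979233, -0.08212232, -0.31468908]), np.float64(0.10060239624494327))
tray (array([ 0.45216561, -0.0832646 , -0.3287064 ]), np.float64(0.04703027029815811))
clay_pot top [ 0.62  -0.336  0.   ]
clay_pot scene [ 0.637 -0.35   0.   ]
ribbon top [ 0.502 -0.376  0.   ]
ribbon scene [ 0.508 -0.375  0.   ]
vase_tall top [ 0.596 -0.12   0.   ]
vase_tall scene [ 0.602 -0.119  0.   ]
vase_short top [ 0.671 -0.054  0.   ]
vase_short scene [ 0.663 -0.062  0.   ]
org (array([0.54544826, 0.28463766, 0.66047842]), np.float64(0.03982768503365935))
org (array([0.54444207, 0.28276033, 0.41455573]), np.float64(0.018977469725161785))
org (array([0.54676662, 0.28453761, 0.68790818]), np.float64(0.05068490615561958))
top [211.0, 170.4] [0.52419011 0.26285922 0.13      ]
scene [381.5, 317.9] [0.5324433  0.27651205 0.13      ]
```

Run:
```python
from lib import *
o=bot.get_obs()
delta([.56,-.33,.22],down(-.54))
```

```text
lin [-0.3646, 0.0113, -0.1369] dr [0.0, -33.69, -0.0]
```

```bash
python3 -m crank '[{"linear":[-0.365,0.011,-0.137],"dr":[0,-33.7,0],"hand":1},{"linear":[-0.365,0.011,-0.137],"dr":[0,-33.7,0],"hand":1},{"linear":[-0.365,0.011,-0.137],"dr":[0,-33.7,0],"hand":1},{"linear":[-0.365,0.011,-0.137],"dr":[0,-33.7,0],"hand":1},{"linear":[-0.365,0.011,-0.137],"dr":[0,-33.7,0],"hand":1},{"linear":[-0.365,0.011,-0.137],"dr":[0,-33.7,0],"hand":1},{"linear":[-0.365,0.011,-0.137],"dr":[0,-33.7,0],"hand":1},{"linear":[-0.365,0.011,-0.137],"dr":[0,-33.7,0],"hand":1},{"linear":[-0.365,0.011,-0.137],"dr":[0,-33.7,0],"hand":1},{"linear":[-0.365,0.011,-0.137],"dr":[0,-33.7,0],"hand":1}]'
python3 - <<'E'
from lib import *
o=bot.get_obs();print(o["q"],o["joint_vel"].round(2) if hasattr(o["joint_vel"],"round") else o["joint_vel"])
C=cam("wrist",o);im=bot.read_camera("wrist");cv2.imwrite("pics/w1.png",im)
L=bot.cut_out("wrist","foot_b")
ov=im.copy()
for d in L: print(d["score"],d["extent"],d["pixels"].sum())
np.save("m1.npy",L[0]["pixels"])
r=min((fit([(C,L[0]["pixels"])],FOOT,[.5635,-.333,a]) for a in np.arange(0,6.28,.8)),key=lambda a:a[1]);print(r)
m=render(C,FOOT,pose(*r[0]));c,_=cv2.findContours((m>.5).astype(np.uint8),0,1);cv2.drawContours(ov,c,-1,(0,255,0),1)
for t in("clay_pot","ribbon","tray"): print(t,[(np.round(ray(C,d["xy"],0),3).tolist(),round(d["score"],2)) for d in bot.place_of("wrist",t)])
cv2.imwrite("pics/w1o.png",ov);delta([.44,-.08,.24],down(-.18))
E
```

```text
t: 2.73
eef_pos: [0.5653, -0.3224, 0.2204]
tool_rot: [0.353, -0.35, 0.614, -0.613]
contact_force: [1.2, 0.9, -0.1]
gripper_width: 0.997
[ 0.57822021  0.45651157 -0.21138106  1.6170122   0.1002571   1.07761095
 -0.19106854] [-0.21  0.07  0.01 -0.09  0.05  0.04 -0.22]
0.9 [281.5, 143.8, 356.1, 221.2] 2389
(array([ 0.56512743, -0.32938136,  0.73298362]), np.float64(0.10644794725369768))
clay_pot [([0.628, -0.338, 0.0], 0.84)]
ribbon [([0.504, -0.378, 0.0], 0.7)]
tray [([0.183, -0.306, 0.0], 0.59)]
lin [-0.1538, -0.0199, -0.2318] dr [0.03, -20.71, 0.07]
```

View pics/w1o.png

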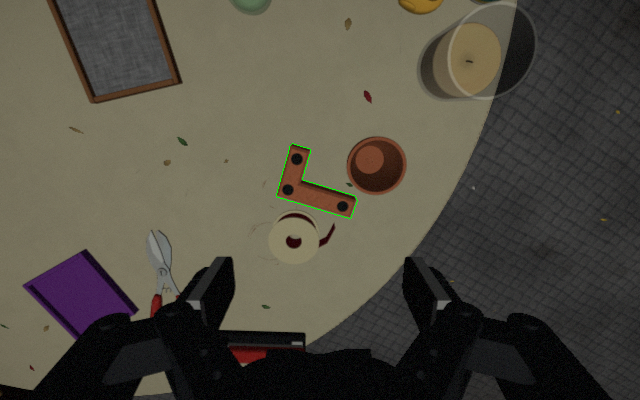

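The fit (green) matches foot_b: long leg from (288,189) to (342,206), pot at (376,165), spool at (294,238). Tray and organiser next.

```bash
python3 -m crank '[{"linear":[-0.154,-0.02,-0.232],"dr":[0,-20.7,0],"hand":1},{"linear":[-0.154,-0.02,-0.232],"dr":[0,-20.7,0],"hand":1},{"linear":[-0.154,-0.02,-0.232],"dr":[0,-20.7,0],"hand":1},{"linear":[-0.154,-0.02,-0.232],"dr":[0,-20.7,0],"hand":1},{"linear":[-0.154,-0.02,-0.232],"dr":[0,-20.7,0],"hand":1},{"linear":[-0.154,-0.02,-0.232],"dr":[0,-20.7,0],"hand":1},{"linear":[-0.154,-0.02,-0.232],"dr":[0,-20.7,0],"hand":1},{"linear":[-0.154,-0.02,-0.232],"dr":[0,-20.7,0],"hand":1},{"linear":[-0.154,-0.02,-0.232],"dr":[0,-20.7,0],"hand":1}]'
cat >> lib.py <<'E'
def Aorg(psi): n=np.array([-.5*np.cos(psi),-.5*np.sin(psi),3**.5/2]); return n
def gripR(psi,a): # nominal jaws z uphill, y=-n, then turned a (deg) about tool y
    n=Aorg(psi); z=Ro.from_rotvec(-np.pi/6*np.array([-np.sin(psi),np.cos(psi),0])).apply([np.cos(psi),np.sin(psi),0]); y=-n
    return Ro.from_matrix(np.array([np.cross(y,z),y,z]).T)*Ro.from_euler('y',a,degrees=True)
E
python3 - <<'E'
from lib import *
print(gripR(.5,0).as_matrix().round(2),gripR(.5,0).as_matrix()[:,2]@Aorg(.5))
o=bot.get_obs();print(np.round(o["q"],2))
C=cam("wrist",o);im=bot.read_camera("wrist");cv2.imwrite("pics/w2.png",im)
L=bot.cut_out("wrist","tray")
for d in L: 
  r=min((fit([(C,d["pixels"])],TRAY,[.45,-.082,a]) for a in (-.6,-.3,0,)),key=lambda a:a[1]);print(d["score"],d["extent"],r)
for t in("vase_tall","vase_short"): print(t,[(np.round(ray(C,d["xy"],0),3).tolist(),round(d["score"],2)) for d in bot.place_of("wrist",t)])
n=Aorg(.5);G=np.array([.545,.284,.085])+.055*n
delta(G+.16*n,gripR(.5,-75))
E
```

```text
t: 3.73
eef_pos: [0.4398, -0.079, 0.2409]
tool_rot: [-0.453, 0.453, -0.542, 0.543]
contact_force: [-0.2, -1.0, 0.7]
gripper_width: 1.0
[[ 0.48  0.44  0.76]
 [-0.88  0.24  0.42]
 [-0.   -0.87  0.5 ]] 4.0636983087920364e-17
[ 0.44  0.11 -0.43  2.04  0.06  1.   -0.2 ]
0.96 [283.4, 123.4, 380.7, 217.5] (array([ 0.4520518 , -0.08041746, -0.31662625]), np.float64(0.04949838674169382))
0.67 [138.7, 309.8, 155.6, 318.7] (array([ 0.54333333, -0.65533333,  1.75      ]), np.float64(1.000000034093581))
vase_tall [([0.607, -0.119, 0.0], 0.75), ([0.505, -0.382, 0.0], 0.61)]
vase_short [([0.673, -0.048, 0.0], 0.63)]
lin [-0.3095, -0.031, -0.0469] dr [33.75, -111.07, -10.93]
```

```bash
python3 -m crank '[{"linear":[-0.31,-0.031,-0.047],"dr":[33.75,-111,-11],"hand":1},{"linear":[-0.31,-0.031,-0.047],"dr":[33.75,-111,-11],"hand":1},{"linear":[-0.31,-0.031,-0.047],"dr":[33.75,-111,-11],"hand":1},{"linear":[-0.31,-0.031,-0.047],"dr":[33.75,-111,-11],"hand":1},{"linear":[-0.31,-0.031,-0.047],"dr":[33.75,-111,-11],"hand":1},{"linear":[-0.31,-0.031,-0.047],"dr":[33.75,-111,-11],"hand":1},{"linear":[-0.31,-0.031,-0.047],"dr":[33.75,-111,-11],"hand":1},{"linear":[-0.31,-0.031,-0.047],"dr":[33.75,-111,-11],"hand":1},{"linear":[-0.31,-0.031,-0.047],"dr":[33.75,-111,-11],"hand":1},{"linear":[-0.31,-0.031,-0.047],"dr":[33.75,-111,-11],"hand":1}]'
python3 - <<'E'
from lib import *
o=bot.get_obs();print(np.round(o["q"],2))
n=Aorg(.5);G=np.array([.545,.284,.085])+.055*n
delta(G+.16*n,gripR(.5,-75))
E
```

```text
t: 4.77
eef_pos: [0.4498, 0.2369, 0.2714]
tool_rot: [0.718, -0.623, 0.068, -0.302]
contact_force: [-1.1, 0.7, -0.1]
gripper_width: 0.999
[ 0.06  0.05 -0.8   2.09  0.36  0.75  0.06]
lin [0.0029, 0.0003, -0.0035] dr [12.74, -42.24, -4.26]
```

```bash
python3 -m crank '[{"linear":[0.003,0,-0.003],"dr":[12.7,-42,-4.3],"hand":1},{"linear":[0.003,0,-0.003],"dr":[12.7,-42,-4.3],"hand":1},{"linear":[0.003,0,-0.003],"dr":[12.7,-42,-4.3],"hand":1},{"linear":[0.003,0,-0.003],"dr":[12.7,-42,-4.3],"hand":1},{"linear":[0.003,0,-0.003],"dr":[12.7,-42,-4.3],"hand":1},{"linear":[0.003,0,-0.003],"dr":[12.7,-42,-4.3],"hand":1},{"linear":[0.003,0,-0.003],"dr":[12.7,-42,-4.3],"hand":1},{"linear":[0.003,0,-0.003],"dr":[12.7,-42,-4.3],"hand":1}]'
python3 - <<'E'
from lib import *
o=bot.get_obs();print(np.round(o["q"],2))
C=cam("wrist",o);im=bot.read_camera("wrist");cv2.imwrite("pics/w3.png",im)
ov=im.copy()
for t in("lid_grip","organiser","foot_a","lid"):
  try:
    print(t,[(d["xy"],d["score"]) for d in bot.place_of("wrist",t)]); L=bot.cut_out("wrist",t)
  except Exception as e: print(t,e); continue
  print([(d["extent"],d["score"],int(d["pixels"].sum())) for d in L])
  if L: np.save(f"m3_{t}.npy",L[0]["pixels"]); c,_=cv2.findContours(L[0]["pixels"].astype(np.uint8),0,1);cv2.drawContours(ov,c,-1,(0,255,255) if t[0]=='l' else (255,0,255),1)
import pickle;pickle.dump(C,open("C3.pkl","wb"))
cv2.imwrite("pics/w3o.png",ov)
E
```

```text
t: 5.43
eef_pos: [0.4511, 0.2289, 0.271]
tool_rot: [0.746, -0.612, -0.246, -0.094]
contact_force: [-0.3, -0.4, 0.7]
gripper_width: 1.001
[ 0.11 -0.06 -0.7   2.24  0.05  0.43  1.16]
lid_grip [([317.4, 187.3], 0.73)]
[([210.9, 60.6, 441.7, 284.9], 0.87, 33178)]
organiser [([316.3, 135.3], 0.89)]
[([211.0, 41.0, 442.8, 285.9], 0.88, 41025)]
foot_a []
[]
lid it knows: clay_pot, foot, lid_grip, organiser, ribbon, tray, vase_short, vase_tall
```

View pics/w3o.png

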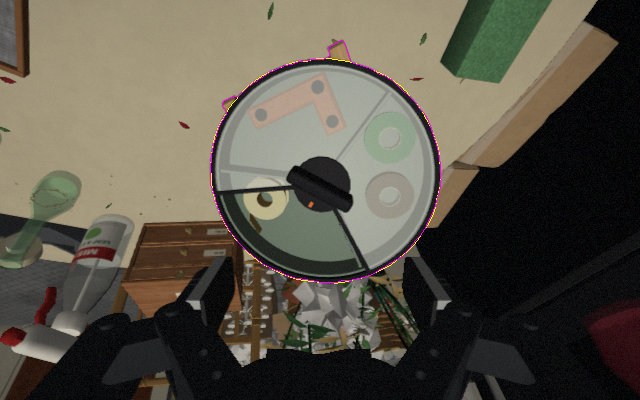

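Run:
```python
from lib import *
import pickle
W=pickle.load(open("C3.pkl","rb"));m3=np.load("m3_lid_grip.npy")
V={"w":(W,m3)}
for c in("top","scene"): V[c]=(cam(c),(bot.read_camera(c),cut(c,"lid_grip"))[1])
def org(v,R):
    x,y,psi=v[:3]; return Ro.from_euler('z',psi)*Ro.from_euler('y',-30,degrees=True),np.array([x,y,.085])
def f(v,vs):
    s=0
    for C,m in vs:
        s+=np.abs(render(C,[cyl(v[3]*1000,-3,v[4]*1000)],org(v,0))-m).sum()/m.sum()
    return s/len(vs)
def f2(v,vs):
    s=0
    for C,m in vs:
        s+=np.abs(render(C,[cyl(v[3]*1000,34,v[4]*1000)],org(v,0))-m).sum()/m.sum()
    return s/len(vs)
for k in(["w"],["top"],["scene"],["w","top","scene"]):
    vs=[V[a] for a in k]
    for g in(f2,):
      r=minimize(g,[.545,.284,.5,.127,.038],args=(vs,),method="Nelder-Mead",options=dict(initial_simplex=[[.545,.284,.5,.127,.038],[.555,.284,.5,.127,.038],[.545,.294,.5,.127,.038],[.545,.284,.7,.127,.038],[.545,.284,.5,.123,.038],[.545,.284,.5,.127,.042]],maxiter=500))
      print(k,r.x.round(4),r.fun)
v=r.x
# rectified floor plane and lid plane
im=cv2.imread("pics/w3.png")
outs=[]
for h in(.022,.037):
    g=np.linspace(-.14,.14,400);X,Y=np.meshgrid(g,g) # col=x? put img col=-y, row=-x
    P=np.stack([-Y.ravel(),-X.ravel(),np.full(X.size,h)],1);R,t=org(v,0)
    q=proj(W,R.apply(P)+t).astype(np.float32).reshape(400,400,2)
    outs.append(cv2.remap(im,q[...,0],q[...,1],cv2.INTER_CUBIC))
o=np.hstack(outs)
cv2.line(o,(200,200),(200,399),(0,255,0),1);cv2.circle(o,(200,200),int(122/.7),(0,255,0),1);cv2.circle(o,(600,200),int(124/.7),(0,255,0),1)
for k in(60,-60): cv2.line(o,(200,200),(int(200+180*np.sin(np.radians(k))),int(200+180*np.cos(np.radians(k)))),(0,255,0),1)
cv2.imwrite("pics/rect.png",o)
```

```text
['w'] [0.5466 0.2862 0.6715 0.1288 0.0395] 0.2388431266170945
['top'] [ 0.5162  0.3366 -3.7514  0.0836  0.0249] 0.45127029953085523
['scene'] [0.5236 0.2946 0.0061 0.1031 0.0385] 0.26928002510783733
['w', 'top', 'scene'] [ 0.5222  0.2986 -0.0018  0.1019  0.038 ] 0.45224433047354057
```

View pics/rect.png

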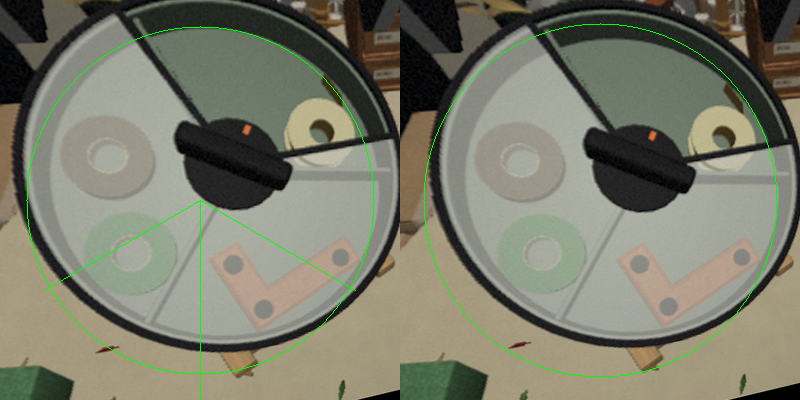

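The combined fit failed because the window shows as a hole in the lid mask. I'll use convex hulls and fix the radius at 127 mm.

```bash
cat >> lib.py <<'E'
def hull(m):
    p=np.argwhere(m)[:,::-1].astype(np.int32); z=np.zeros((400,640),np.uint8); cv2.fillConvexPoly(z,cv2.convexHull(p),1); return z
def org(v): return Ro.from_euler('z',v[2])*Ro.from_euler('y',-30,degrees=True),np.array([v[0],v[1],.085])
def rectify(im,C,v,h,n=400,s=.14):
    g=np.linspace(-s,s,n);X,Y=np.meshgrid(g,g);P=np.stack([-Y.ravel(),-X.ravel(),np.full(X.size,h)],1);R,t=org(v)
    q=proj(C,R.apply(P)+t).astype(np.float32).reshape(n,n,2);return cv2.remap(im,q[...,0],q[...,1],cv2.INTER_CUBIC)
E
python3 - <<'E'
from lib import *
import pickle
W=pickle.load(open("C3.pkl","rb"));V={"w":(W,hull(np.load("m3_lid_grip.npy")))}
for c in("top","scene"):
    bot.read_camera(c);L=bot.cut_out(c,"lid_grip");print([(d["extent"],d["score"],d["pixels"].sum()) for d in L]);C=cam(c);V[c]=(C,hull(L[0]["pixels"]))
def f(v,vs): return sum(np.abs(render(C,[cyl(127,-3,v[3]*1000)],org(v))-m).sum()/m.sum() for C,m in vs)/len(vs)
def fw(v,vs): return sum(np.abs(render(C,[cyl(127,20,v[3]*1000)],org(v))-m).sum()/m.sum() for C,m in vs)/len(vs)
x0=np.array([.545,.284,.5,.038]);S=np.vstack([x0]+[x0+np.diag([.01,.01,.2,.004])[i] for i in range(4)])
for k in(["w"],["top"],["scene"],["w","top"],["w","top","scene"]):
    r=minimize(fw,x0,args=([V[a] for a in k],),method="Nelder-Mead",options=dict(initial_simplex=S,maxiter=400));print(k,r.x.round(4),r.fun.round(4))
v=r.x;np.save("org.npy",v)
im=cv2.imread("pics/w3.png");o=np.hstack([rectify(im,W,v,.022),rectify(im,W,v,.037)])
cv2.line(o,(200,200),(200,399),(0,255,0),1);cv2.circle(o,(200,200),int(122/.7),(0,255,0),1);cv2.circle(o,(600,200),int(124/.7),(0,255,0),1)
for k in(60,-60): cv2.line(o,(200,200),(int(200+180*np.sin(np.radians(k))),int(200+180*np.cos(np.radians(k)))),(0,255,0),1)
cv2.imwrite("pics/rect2.png",o)
E
```

```text
[([163.1, 134.6, 250.7, 206.5], 0.85, np.int64(3201))]
[([326.5, 281.1, 436.2, 365.7], 0.82, np.int64(5088))]
['w'] [0.545  0.2862 0.6682 0.0445] 0.0059
['top'] [0.5339 0.2856 0.0941 0.02  ] 0.1767
['scene'] [0.5409 0.2798 0.6541 0.03  ] 0.0231
['w', 'top'] [0.5447 0.2858 0.5901 0.0424] 0.1135
['w', 'top', 'scene'] [0.5444 0.2846 0.555  0.0387] 0.1003
```

View pics/rect2.png

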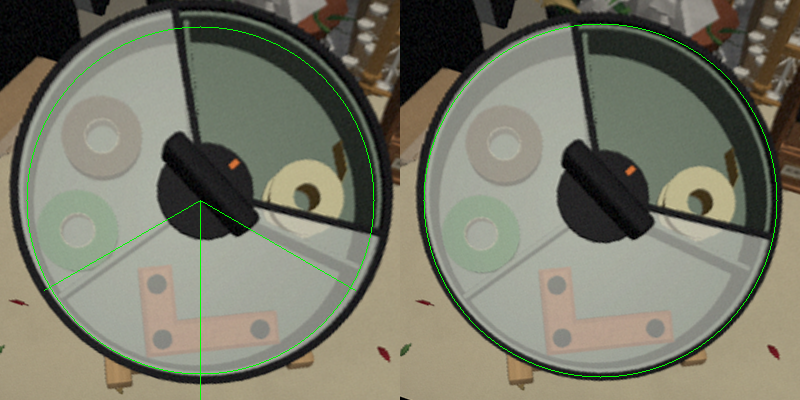

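Run:
```python
from lib import *
import pickle
W=pickle.load(open("C3.pkl","rb"))
v=np.array([.545,.2862,.665]);R,t=org(v)
for n,C,px in(("w",W,(317.4,187.3)),("top",cam("top"),(211,170.4)),("scene",cam("scene"),(381.5,317.9))):
    for h in(.044,.052,.060,.068): print(n,h,(proj(C,R.apply([0,0,h])+t)[0]-px).round(1))
im=cv2.imread("pics/w3.png");a=rectify(im,W,v,.056);
g=cv2.cvtColor(a,cv2.COLOR_BGR2GRAY)[120:280,120:280]
m=(g<48).astype(np.uint8)
o=np.hstack([rectify(im,W,v,.022),a]);cv2.line(o,(600,100),(600,300),(0,255,0),1);cv2.line(o,(500,200),(700,200),(0,255,0),1)
for k in(60,-60,0): cv2.line(o,(200,200),(int(200+180*np.sin(np.radians(k))),int(200+180*np.cos(np.radians(k)))),(0,255,0),1)
cv2.imwrite("pics/rect3.png",o)
```

```text
w 0.044 [ 4.1 -2.3]
w 0.052 [ 3.5 -0.3]
w 0.06 [2.9 1.9]
w 0.068 [2.3 4.1]
top 0.044 [-2.7 -0.7]
top 0.052 [-2.5 -0.2]
top 0.06 [-2.2  0.4]
top 0.068 [-1.9  0.9]
scene 0.044 [ 0.2 -1.8]
scene 0.052 [ 1.  -4.1]
scene 0.06 [ 1.7 -6.5]
scene 0.068 [ 2.5 -8.9]
```

View pics/rect3.png

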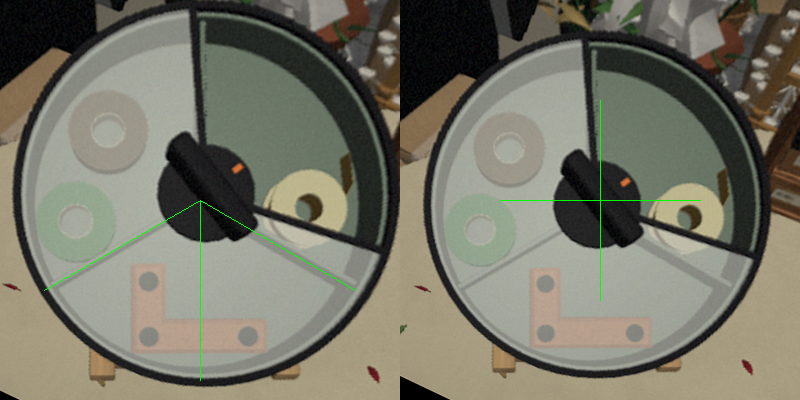

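With psi = 0.665 the dividers are symmetric about downhill and foot_a is aligned. The lid is at about 126° and the grip point is 52 mm up the axis.

```bash
echo 'ORG=np.array([.545,.2862,.665])
def ax(h): R,t=org(ORG); return R.apply([0,0,h])+t' >> lib.py
python3 - <<'E'
from lib import *
delta(ax(.12),gripR(.665,-126))
E
```

```text
lin [0.0041, 0.0968, -0.0054] dr [5.17, -59.79, -1.0]
```

```bash
python3 -m crank '[{"linear":[0.004,0.06,-0.005],"dr":[5.2,-59.8,-1],"hand":1},{"linear":[0.004,0.08,-0.005],"dr":[5.2,-59.8,-1],"hand":1},{"linear":[0.004,0.097,-0.005],"dr":[5.2,-59.8,-1],"hand":1},{"linear":[0.004,0.097,-0.005],"dr":[5.2,-59.8,-1],"hand":1},{"linear":[0.004,0.097,-0.005],"dr":[5.2,-59.8,-1],"hand":1},{"linear":[0.004,0.097,-0.005],"dr":[5.2,-59.8,-1],"hand":1},{"linear":[0.004,0.097,-0.005],"dr":[5.2,-59.8,-1],"hand":1},{"linear":[0.004,0.097,-0.005],"dr":[5.2,-59.8,-1],"hand":1},{"linear":[0.004,0.097,-0.005],"dr":[5.2,-59.8,-1],"hand":1},{"linear":[0.004,0.097,-0.005],"dr":[5.2,-59.8,-1],"hand":1}]'
python3 - <<'E'
from lib import *
o=bot.get_obs();print(np.round(o["q"],2));delta(ax(.046),gripR(.665,-126),o)
C=cam("wrist",o);im=bot.read_camera("wrist")
a=rectify(im,C,ORG,.056,400,.09);cv2.line(a,(200,100),(200,300),(0,255,0),1);cv2.line(a,(100,200),(300,200),(0,255,0),1);cv2.imwrite("pics/r4.png",a)
E
```

```text
t: 7.02
eef_pos: [0.4983, 0.249, 0.1887]
tool_rot: [-0.548, 0.541, 0.595, -0.229]
contact_force: [0.8, 0.1, -0.0]
gripper_width: 1.001
[ 0.33  0.26 -0.96  2.22  0.59  0.29  1.78]
lin [0.0001, 0.0736, 0.0004] dr [-0.04, 0.12, 0.03]
```

View pics/r4.png

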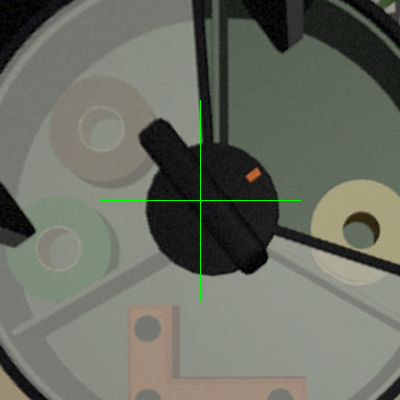

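The bar runs from (155,130) to (257,265), so the lid angle is about 127° and the bar is within 3 mm of the axis. Descending to grip it.

```bash
python3 -m crank '[{"linear":[0,0.03,0],"dr":[0,0,0],"hand":1},{"linear":[0,0.05,0],"dr":[0,0,0],"hand":1},{"linear":[0,0.065,0],"dr":[0,0,0],"hand":1},{"linear":[0,0.074,0],"dr":[0,0,0],"hand":1},{"linear":[0,0.074,0],"dr":[0,0,0],"hand":1},{"linear":[0,0.074,0],"dr":[0,0,0],"hand":-1},{"linear":[0,0.074,0],"dr":[0,0,0],"hand":-1},{"linear":[0,0.074,0],"dr":[0,0,0],"hand":-1},{"linear":[0,0.074,0],"dr":[0,0,0],"hand":-1},{"linear":[0,0.074,0],"dr":[0,0,0],"hand":-1}]' 30
python3 -m crank '[{"linear":[0,0,0],"dr":[0,0,0],"hand":-1},{"linear":[0,0,0],"dr":[0,0,0],"hand":-1},{"linear":[0,0,0],"dr":[0,0,0],"hand":-1}]' 40
python3 -c "
from lib import *
o=bot.get_obs();print(np.round(o['q'],2),o['torque']);delta(ax(.046),gripR(.665,0),o)"
```

```text
t: 7.9
eef_pos: [0.5271, 0.2721, 0.1253]
tool_rot: [-0.549, 0.542, 0.595, -0.228]
contact_force: [0.1, -0.7, 0.2]
gripper_width: 0.296
t: 8.15
eef_pos: [0.5291, 0.271, 0.1261]
tool_rot: [-0.548, 0.543, 0.594, -0.227]
contact_force: [1.6, -5.4, 6.7]
gripper_width: 0.177
[-0.02  0.38 -0.62  2.21  1.05  0.18  1.32] [-0.71049464 -0.24729737 -0.33716401]
lin [-0.0, 0.0005, 0.0026] dr [0.13, 125.9, 0.24]
```

```bash
python3 -m crank '[{"linear":[0,0,-0.0025],"dr":[0,7,0],"hand":-1},{"linear":[0,0,-0.0025],"dr":[0,14,0],"hand":-1},{"linear":[0,0,-0.0025],"dr":[0,21,0],"hand":-1},{"linear":[0,0,-0.0025],"dr":[0,28,0],"hand":-1},{"linear":[0,0,-0.0025],"dr":[0,35,0],"hand":-1},{"linear":[0,0,-0.0025],"dr":[0,42,0],"hand":-1},{"linear":[0,0,-0.0025],"dr":[0,49,0],"hand":-1},{"linear":[0,0,-0.0025],"dr":[0,56,0],"hand":-1},{"linear":[0,0,-0.0025],"dr":[0,63,0],"hand":-1},{"linear":[0,0,-0.0025],"dr":[0,63,0],"hand":-1}]'
python3 -c "
from lib import *
o=bot.get_obs();print(np.round(o['q'],2),o['torque']);delta(ax(.046),gripR(.665,0),o)"
```

```text
t: 8.98
eef_pos: [0.5287, 0.2715, 0.126]
tool_rot: [0.779, -0.581, -0.218, -0.09]
contact_force: [-6.5, -4.0, 9.7]
gripper_width: 0.176
[-0.03  0.38 -0.6   2.21  1.01  0.17  0.25] [-0.30341962  1.03099309  0.10105932]
lin [-0.0021, 0.0005, 0.0006] dr [-0.04, 62.63, 0.01]
```

```bash
python3 -m crank '[{"linear":[0,0,0],"dr":[0,7,0],"hand":-1},{"linear":[0,0,0],"dr":[0,14,0],"hand":-1},{"linear":[0,0,0],"dr":[0,21,0],"hand":-1},{"linear":[0,0,0],"dr":[0,28,0],"hand":-1},{"linear":[0,0,0],"dr":[0,35,0],"hand":-1},{"linear":[0,0,0],"dr":[0,42,0],"hand":-1},{"linear":[0,0,0],"dr":[0,49,0],"hand":-1},{"linear":[0,0,0],"dr":[0,56,0],"hand":-1},{"linear":[0,0,0],"dr":[0,62.7,0],"hand":-1},{"linear":[0,0,0],"dr":[0,62.7,0],"hand":-1}]'
python3 -c "
from lib import *
o=bot.get_obs();print(np.round(o['q'],2),o['torque']);delta(ax(.046),gripR(.665,0),o)"
```

```text
t: 9.82
eef_pos: [0.5289, 0.272, 0.1263]
tool_rot: [0.779, -0.449, 0.219, -0.379]
contact_force: [-5.8, -2.8, 9.8]
gripper_width: 0.177
[-0.03  0.37 -0.6   2.21  1.    0.17 -0.84] [-0.09786286  0.97189624  0.18636338]
lin [-0.0012, 0.0005, -0.0021] dr [-0.09, -0.03, -0.04]
```

```bash
python3 -m crank '[{"linear":[0,0,0],"dr":[0,0,0],"hand":1},{"linear":[0,0,0],"dr":[0,0,0],"hand":1},{"linear":[0,0,0],"dr":[0,0,0],"hand":1},{"linear":[0,-0.04,0],"dr":[0,0,0],"hand":1},{"linear":[0,-0.08,0],"dr":[0,0,0],"hand":1},{"linear":[0,-0.11,0],"dr":[0,0,0],"hand":1},{"linear":[0,-0.11,0],"dr":[0,0,0],"hand":1},{"linear":[0,-0.11,0],"dr":[0,0,0],"hand":1}]'
python3 - <<'E'
from lib import *
import pickle
o=bot.get_obs();C=cam("wrist",o);im=bot.read_camera("wrist");cv2.imwrite("pics/w5.png",im);pickle.dump(C,open("C5.pkl","wb"))
L=bot.cut_out("wrist","foot_a");print([(d["extent"],d["score"],int(d["pixels"].sum())) for d in L]);np.save("m5.npy",L[0]["pixels"])
Lh=bot.cut_out("wrist","lid_grip");print([(d["extent"],d["score"]) for d in Lh])
def fit_a(v): # foot in organiser frame, floor plane
    R,t=org(ORG);Q=R*Ro.from_euler('z',v[2]);T=(Q,R.apply([v[0],v[1],0])+t);return np.abs(render(C,FOOT,T)-L[0]["pixels"]).sum()/L[0]["pixels"].sum()
best=None
for a in np.arange(0,6.28,1.57):
    x0=np.array([-.07,0,a]);S=np.vstack([x0,x0+[.02,0,0],x0+[0,.02,0],x0+[0,0,.2]])
    r=minimize(fit_a,x0,method="Nelder-Mead",options=dict(initial_simplex=S,maxiter=300))
    if best is None or r.fun<best.fun: best=r
print(best.x,best.fun)
a=rectify(im,C,ORG,.022);b=rectify(im,C,ORG,.037);o=np.hstack([a,b])
for cx in(200,600):
  for k in(60,-60,55,-55,0): cv2.line(o,(cx,200),(int(cx+180*np.sin(np.radians(k))),int(200+180*np.cos(np.radians(k)))),(0,255,0) if (abs(k)==60)==(cx==200) or k==0 else (0,0,255),1)
cv2.imwrite("pics/r5.png",o)
E
```

```text
t: 10.48
eef_pos: [0.4856, 0.2373, 0.222]
tool_rot: [0.779, -0.45, 0.216, -0.378]
contact_force: [0.1, 0.1, -0.8]
gripper_width: 1.003
[([205.1, 139.0, 277.8, 233.3], 0.8, 3709)]
[([176.8, 43.6, 459.9, 314.9], 0.57)]
[-0.07432443 -0.00070244 -0.00188548] 0.14415385998022828
```

View pics/r5.png

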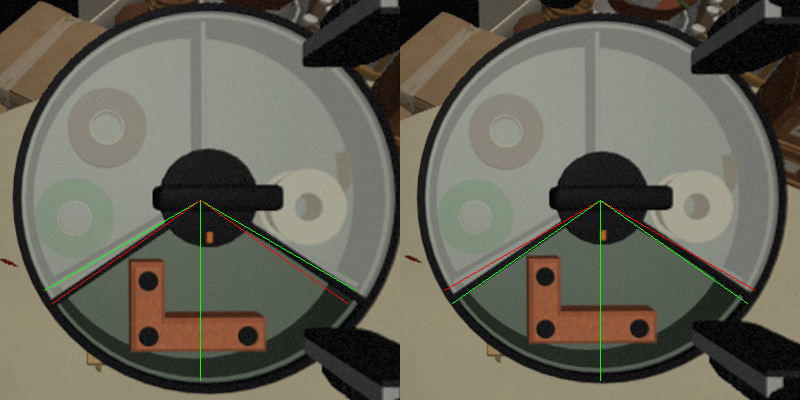

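The window now sits squarely over foot_a's compartment: the bar is level at (553..670,198), and the window edges at (458,300) and (763,300) are symmetric. Next I'll grasp foot_a by its short leg.

```bash
echo 'def inorg(x,y,h): R,t=org(ORG); return R.apply([x,y,h])+t' >> lib.py
python3 - <<'E'
from lib import *
delta(inorg(-.061,.0355,.09),gripR(.665,-90))
E
```

```text
lin [-0.0389, 0.066, -0.0626] dr [0.03, -89.79, 0.12]
```

```bash
python3 -m crank '[{"linear":[-0.039,0.03,-0.063],"dr":[0,-90,0],"hand":-0.06},{"linear":[-0.039,0.03,-0.063],"dr":[0,-90,0],"hand":-0.06},{"linear":[-0.039,0.03,-0.063],"dr":[0,-90,0],"hand":-0.06},{"linear":[-0.039,0.03,-0.063],"dr":[0,-90,0],"hand":-0.06},{"linear":[-0.039,0.03,-0.063],"dr":[0,-90,0],"hand":-0.06},{"linear":[-0.039,0.03,-0.063],"dr":[0,-90,0],"hand":-0.06},{"linear":[-0.039,0.03,-0.063],"dr":[0,-90,0],"hand":-0.06},{"linear":[-0.039,0.03,-0.063],"dr":[0,-90,0],"hand":-0.06},{"linear":[-0.039,0.03,-0.063],"dr":[0,-90,0],"hand":-0.06},{"linear":[-0.039,0.03,-0.063],"dr":[0,-90,0],"hand":-0.06}]'
python3 -m crank '[{"linear":[0,0,0],"dr":[0,-18.5,0],"hand":-0.06},{"linear":[0,0,0],"dr":[0,-18.5,0],"hand":-0.06},{"linear":[0,0,0],"dr":[0,-18.5,0],"hand":-0.06},{"linear":[0,0,0],"dr":[0,-18.5,0],"hand":-0.06},{"linear":[0,0,0],"dr":[0,-18.5,0],"hand":-0.06}]'
python3 - <<'E'
from lib import *
o=bot.get_obs();print(np.round(o["q"],2));delta(inorg(-.061,.0355,.008),gripR(.665,-90),o)
C=cam("wrist",o);im=bot.read_camera("wrist");m=cut("wrist","foot_a");print(m.sum())
def fit_a(v):
    R,t=org(ORG);return np.abs(render(C,FOOT,(R*Ro.from_euler('z',v[2]),R.apply([v[0],v[1],0])+t))-m).sum()/m.sum()
x0=np.array([-.075,0,0]);S=np.vstack([x0,x0+[.02,0,0],x0+[0,.02,0],x0+[0,0,.2]])
r=minimize(fit_a,x0,method="Nelder-Mead",options=dict(initial_simplex=S,maxiter=300));print(r.x,r.fun)
cv2.imwrite("pics/w6.png",im)
E
```

```text
t: 11.47
eef_pos: [0.4303, 0.244, 0.1622]
tool_rot: [0.763, -0.585, -0.269, -0.051]
contact_force: [0.1, 0.2, 0.2]
gripper_width: 0.471
t: 11.88
eef_pos: [0.4303, 0.2439, 0.1623]
tool_rot: [0.712, -0.586, -0.385, 0.042]
contact_force: [0.3, 0.1, 0.1]
gripper_width: 0.469
[ 0.54  0.3  -1.27  2.36  1.1   0.31  0.57]
lin [0.0012, 0.1171, -0.0021] dr [-0.09, -1.72, -0.02]
4502
[-0.07620772  0.00020631  0.00724625] 0.10621423158334858
```

```bash
python3 -m crank '[{"linear":[0.001,0.03,-0.0015],"dr":[0,-1.7,0],"hand":-0.06},{"linear":[0.001,0.055,-0.0015],"dr":[0,-1.7,0],"hand":-0.06},{"linear":[0.001,0.075,-0.0015],"dr":[0,-1.7,0],"hand":-0.06},{"linear":[0.001,0.09,-0.0015],"dr":[0,-1.7,0],"hand":-0.06},{"linear":[0.001,0.1,-0.0015],"dr":[0,-1.7,0],"hand":-0.06},{"linear":[0.001,0.11,-0.0015],"dr":[0,-1.7,0],"hand":-0.06},{"linear":[0.001,0.117,-0.0015],"dr":[0,-1.7,0],"hand":-0.06},{"linear":[0.001,0.117,-0.0015],"dr":[0,-1.7,0],"hand":-0.06},{"linear":[0.001,0.117,-0.0015],"dr":[0,-1.7,0],"hand":-0.06}]'
python3 - <<'E'
from lib import *
o=bot.get_obs();print(np.round(o["q"],2));delta(inorg(-.0622,.0362,.008),gripR(.665,-90),o)
cv2.imwrite("pics/w7.png",bot.read_camera("wrist"))
E
```

```text
t: 12.73
eef_pos: [0.4781, 0.2791, 0.062]
tool_rot: [0.705, -0.586, -0.396, 0.05]
contact_force: [0.1, 0.2, -0.0]
gripper_width: 0.468
[ 0.19  0.6  -0.97  2.31  1.83  0.44 -0.05]
lin [-0.0013, 0.0006, 0.0005] dr [-0.02, 0.08, -0.01]
```

View pics/w7.png

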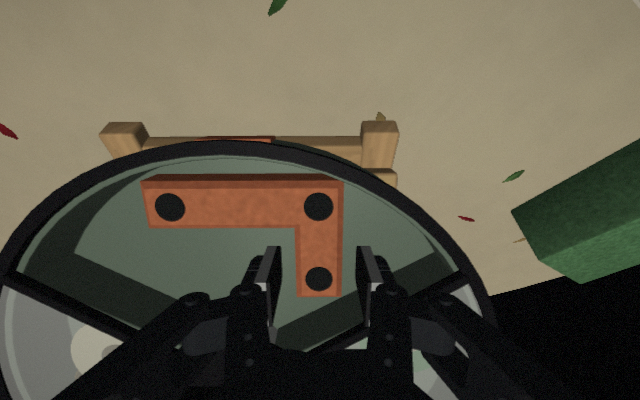

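The fingers straddle the short leg evenly, leg at x 298..340 and pads at 275 and 360. I'll nudge toward the long leg, grip and lift.

```bash
python3 -m crank '[{"linear":[-0.004,0,0.0005],"dr":[0,0,0],"hand":-0.06},{"linear":[-0.004,0,0.0005],"dr":[0,0,0],"hand":-0.06},{"linear":[-0.004,0,0.0005],"dr":[0,0,0],"hand":-1},{"linear":[-0.004,0,0.0005],"dr":[0,0,0],"hand":-1},{"linear":[-0.004,0,0.0005],"dr":[0,0,0],"hand":-1},{"linear":[-0.004,0,0.0005],"dr":[0,0,0],"hand":-1}]' 40
python3 -m crank '[{"linear":[0,0,0],"dr":[0,0,0],"hand":-1},{"linear":[0,0,0],"dr":[0,0,0],"hand":-1},{"linear":[0,-0.01,0],"dr":[0,0,0],"hand":-1},{"linear":[0,-0.025,0],"dr":[0,0,0],"hand":-1},{"linear":[0,-0.05,0],"dr":[0,0,0],"hand":-1},{"linear":[0,-0.08,0],"dr":[0,0,0],"hand":-1},{"linear":[0,-0.11,0],"dr":[0,0,0],"hand":-1},{"linear":[0,-0.14,0],"dr":[0,0,0],"hand":-1},{"linear":[0,-0.14,0],"dr":[0,0,0],"hand":-1}]' 60
python3 - <<'E'
from lib import *
o=bot.get_obs();print(np.round(o["q"],2))
im=bot.read_camera("wrist");cv2.imwrite("pics/w8.png",im);print([(d["extent"],d["score"]) for d in bot.search_frame("wrist","foot_a")])
delta([.40,.10,.20],down(1.254),o)
E
```

```text
t: 13.28
eef_pos: [0.4752, 0.2768, 0.0607]
tool_rot: [0.705, -0.586, -0.397, 0.05]
contact_force: [-4.2, -3.5, 8.0]
gripper_width: 0.269
t: 14.03
eef_pos: [0.4262, 0.2359, 0.1706]
tool_rot: [0.704, -0.587, -0.396, 0.049]
contact_force: [-0.2, -0.1, -1.9]
gripper_width: 0.256
[ 0.56  0.24 -1.25  2.37  0.91  0.26  0.78]
[([143.4, 177.7, 345.6, 301.4], 0.73)]
lin [-0.0758, -0.0774, -0.0911] dr [-14.52, 54.89, 27.61]
```

```bash
cat >> lib.py <<'E'
# foot pose in tool frame: F axes when tool z = s*foot y, tool y=-foot z
def footT(v,s=1):
    B=Ro.from_matrix(np.array([[s,0,0],[0,0,-1],[0,s,0]],float)) # columns: foot x,y,z in tool coords
    return Ro.from_euler('zxy',[v[3],0,v[4]])*B, np.array(v[:3])
def hand_fit(m,s=1,xg=.012,under=.008):
    p=bot.camera_params("wrist");M=np.linalg.inv(np.array(p["hand_eye"]));C=(p["K"],M[:3,:3],M[:3,3])
    x0=np.array([-s*xg,under,-.036,0,0]) if s==1 else np.array([xg,under,.036,0,0])
    f=lambda v:np.abs(render(C,FOOT,footT(v,s))*V-m*V).sum()/m.sum()
    V=np.ones((400,640));V[230:,:]=0
    S=np.vstack([x0]+[x0+np.diag([.006,.006,.004,.05,.05])[i] for i in range(5)])
    r=minimize(f,x0,method="Nelder-Mead",options=dict(initial_simplex=S,maxiter=800,xatol=1e-5,fatol=1e-5));return r.x,r.fun,render(C,FOOT,footT(r.x,s))
TR=np.array([.45205,-.0804,-.3166])
def place(tx,ty,z,s,v,th): # TCP world for foot origin at tray (tx,ty), foot yaw th, underside z
    R=Ro.from_euler('z',TR[2]);p=R.apply([tx,ty,0])+[TR[0],TR[1],z]
    B=footT([0,0,0,0,0],s)[0];Q=Ro.from_euler('z',th)*B.inv();return p-Q.apply(v[:3]),Q
E
python3 - <<'E'
from lib import *
im=cv2.imread("pics/w8.png");bot.read_camera("wrist");m=cut("wrist","foot_a")
v,f,r=hand_fit(m);print(v.round(4),f);np.save("va.npy",v)
c,_=cv2.findContours((r>.5).astype(np.uint8),0,1);cv2.drawContours(im,c,-1,(0,255,0),1);cv2.imwrite("pics/w8o.png",im)
p,Q=place(-.013,0,.09,1,v,TR[2]);print(p);delta(p,Q)
E
```

```text
[-0.0091  0.0144 -0.036  -0.0454  0.0009] 0.0077877867543097385
[ 0.45953437 -0.04492114  0.10444238]
lin [-0.16, -0.0161, -0.2406] dr [-14.54, 54.66, 27.67]
```

View pics/w8o.png

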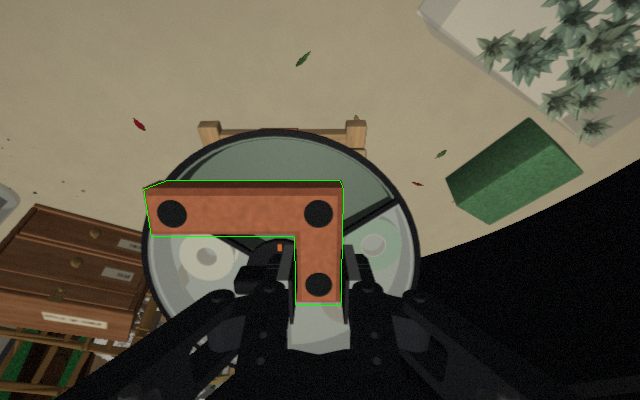

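foot_a is held, and the in-hand fit matches (silhouette error 0.8 %, 2.6° sag). Carrying it above the tray.

```bash
sed -i 's/B=footT(\[0,0,0,0,0\],s)\[0\]/B=footT(v,s)[0]/' lib.py
python3 -m crank '[{"linear":[-0.16,-0.06,-0.24],"dr":[-14.5,54.7,27.7],"hand":-1},{"linear":[-0.16,-0.06,-0.24],"dr":[-14.5,54.7,27.7],"hand":-1},{"linear":[-0.16,-0.06,-0.24],"dr":[-14.5,54.7,27.7],"hand":-1},{"linear":[-0.16,-0.06,-0.24],"dr":[-14.5,54.7,27.7],"hand":-1},{"linear":[-0.16,-0.06,-0.24],"dr":[-14.5,54.7,27.7],"hand":-1},{"linear":[-0.16,-0.06,-0.24],"dr":[-14.5,54.7,27.7],"hand":-1},{"linear":[-0.16,-0.06,-0.24],"dr":[-14.5,54.7,27.7],"hand":-1},{"linear":[-0.16,-0.06,-0.24],"dr":[-14.5,54.7,27.7],"hand":-1},{"linear":[-0.16,-0.03,-0.24],"dr":[-14.5,54.7,27.7],"hand":-1},{"linear":[-0.16,-0.02,-0.24],"dr":[-14.5,54.7,27.7],"hand":-1}]' 60
python3 - <<'E'
from lib import *
o=bot.get_obs();print(np.round(o["q"],2),np.round(o["joint_vel"],2))
im=bot.read_camera("wrist");cv2.imwrite("pics/w9.png",im);m=cut("wrist","foot_a");v,f,r=hand_fit(m);print(v.round(4),f)
v0=np.load("va.npy")
for w in(v0,v):
  p,Q=place(-.013,0,.06,1,w,TR[2]);print(p);delta(p,Q)
C=cam("wrist",o)
for d in bot.cut_out("wrist","tray"): print(d["extent"],d["score"],d["pixels"].sum())
E
```

```text
t: 15.07
eef_pos: [0.4608, -0.0423, 0.1047]
tool_rot: [-0.698, 0.699, -0.113, 0.111]
contact_force: [0.3, 1.4, -1.5]
gripper_width: 0.261
[ 0.77  0.5  -1.    2.11  0.57  0.83  0.68] [-0.24  0.18  0.14  0.05  0.23 -0.16 -0.09]
[-0.0087  0.0169 -0.0365  0.0163  0.0051] 0.012541502223892751
[ 0.46011843 -0.04510354  0.07401786]
lin [0.003, 0.0309, -0.0023] dr [0.04, 0.37, 2.33]
[ 0.45886802 -0.04420111  0.07700085]
lin [0.0015, 0.0279, -0.0018] dr [0.02, 0.13, -1.2]
[203.8, 146.7, 343.2, 264.8] 0.6 6932
```

```bash
cat >> lib.py <<'E'
def tray_fit(C,tm,fm):
    V=1-cv2.dilate(fm.astype(np.uint8),np.ones((7,7)));V[235:]=0
    f=lambda v:(np.abs(render(C,TRAY,pose(*v))-tm)*V).sum()/1000
    x0=TR;S=np.vstack([x0,x0+[.006,0,0],x0+[0,.006,0],x0+[0,0,.06]])
    r=minimize(f,x0,method="Nelder-Mead",options=dict(initial_simplex=S,maxiter=400,xatol=1e-5,fatol=1e-5));return r.x,r.fun
E
python3 -m crank '[{"linear":[0.002,0.015,-0.002],"dr":[0,0.2,0],"hand":-1},{"linear":[0.002,0.02,-0.002],"dr":[0,0.2,0],"hand":-1},{"linear":[0.002,0.02,-0.002],"dr":[0,0.2,0],"hand":-1},{"linear":[0.002,0.02,-0.002],"dr":[0,0.2,0],"hand":-1}]' 60
python3 - <<'E'
from lib import *
o=bot.get_obs();print(np.round(o["joint_vel"],2));C=cam("wrist",o)
im=bot.read_camera("wrist");cv2.imwrite("pics/w10.png",im);fm=cut("wrist","foot_a");tm=cut("wrist","tray",(270,200))
v,f,r=hand_fit(fm);print(v.round(4),f)
print(tray_fit(C,tm,fm))
w=[-.009,.0155,-.0362,0,0]
p,Q=place(-.013,0,.03,1,w,TR[2]);print(p);delta(p,Q,o)
E
```

```text
t: 15.55
eef_pos: [0.4584, -0.047, 0.0877]
tool_rot: [0.698, -0.698, 0.113, -0.111]
contact_force: [-0.6, 0.5, -1.5]
gripper_width: 0.263
[ 0.01 -0.01 -0.01 -0.01 -0.   -0.    0.  ]
[ 0.0244  0.0022 -0.0378 -0.0097 -0.1282] 0.0
(array([ 0.45304536, -0.07957876, -0.31916027]), np.float64(7.9073568627450985))
[ 0.45951921 -0.04475381  0.0455    ]
lin [0.0004, 0.0422, 0.0025] dr [0.0, -0.05, -0.12]
```

```bash
sed -i 's/^TR=.*/TR=np.array([.4526,-.080,-.318])/' lib.py
python3 -m crank '[{"linear":[0.0007,0.015,0.003],"dr":[0,0,0],"hand":-1},{"linear":[0.0007,0.03,0.003],"dr":[0,0,0],"hand":-1},{"linear":[0.0007,0.04,0.003],"dr":[0,0,0],"hand":-1},{"linear":[0.0007,0.045,0.003],"dr":[0,0,0],"hand":-1},{"linear":[0.0007,0.05,0.003],"dr":[0,0,0],"hand":-1},{"linear":[0.0007,0.05,0.003],"dr":[0,0,0],"hand":-1},{"linear":[0.0007,0.05,0.003],"dr":[0,0,0],"hand":-1}]' 60
python3 - <<'E'
from lib import *
o=bot.get_obs();C=cam("wrist",o)
im=bot.read_camera("wrist");cv2.imwrite("pics/w11.png",im)
for d in bot.cut_out("wrist","foot_a"): 
  print(d["extent"],d["score"],d["pixels"].sum()); v,f,r=hand_fit(d["pixels"]);print(v.round(4),f)
  fm=d["pixels"]
  for e in bot.cut_out("wrist","tray"): print(e["extent"],e["score"],tray_fit(C,e["pixels"],fm))
w=[-.009,.0155,-.0362,0,0]
p,Q=place(-.013,0,.005,1,w,TR[2]);print(p);delta(p,Q,o)
E
```

```text
t: 16.28
eef_pos: [0.4606, -0.044, 0.0379]
tool_rot: [0.699, -0.698, 0.112, -0.111]
contact_force: [0.1, -0.5, -2.4]
gripper_width: 0.266
[141.5, 176.6, 344.9, 301.4] 0.78 13644
[-0.0089  0.0153 -0.0359 -0.007   0.0014] 0.00980708319680848
[161.0, 156.6, 355.3, 314.1] 0.62 (array([ 0.45281275, -0.08062673, -0.31874988]), np.float64(0.2034941176470588))
[0.6, 384.4, 55.7, 400.0] 0.68 502
[ 0.0222 -0.0075 -0.0462  0.1569 -0.1236] 0.0
[161.0, 156.6, 355.3, 314.1] 0.62 (array([ 0.45326911, -0.07908962, -0.3194913 ]), np.float64(10.16230980392157))
[ 0.46011911 -0.0443643   0.0205    ]
lin [-0.0003, 0.0174, -0.0005] dr [-0.06, 0.02, -0.1]
```

```bash
python3 -m crank '[{"linear":[-0.0003,0.006,-0.0006],"dr":[0,0,0],"hand":-1},{"linear":[-0.0003,0.011,-0.0006],"dr":[0,0,0],"hand":-1},{"linear":[-0.0003,0.014,-0.0006],"dr":[0,0,0],"hand":-1},{"linear":[-0.0003,0.0155,-0.0006],"dr":[0,0,0],"hand":-1},{"linear":[-0.0003,0.0155,-0.0006],"dr":[0,0,0],"hand":-1},{"linear":[-0.0003,0.0155,-0.0006],"dr":[0,0,0],"hand":-1}]' 60
python3 -m crank '[{"linear":[0,0.0005,0],"dr":[0,0,0],"hand":-1},{"linear":[0,0.001,0],"dr":[0,0,0],"hand":-1},{"linear":[0,0.0015,0],"dr":[0,0,0],"hand":-1},{"linear":[0,0.0015,0],"dr":[0,0,0],"hand":-1}]' 60
```

```text
t: 16.98
eef_pos: [0.4599, -0.0443, 0.022]
tool_rot: [0.699, -0.698, 0.113, -0.111]
contact_force: [0.2, -0.0, -1.1]
gripper_width: 0.258
t: 17.32
eef_pos: [0.4599, -0.0445, 0.0206]
tool_rot: [0.699, -0.698, 0.113, -0.111]
contact_force: [-0.3, -0.8, -1.3]
gripper_width: 0.259
```

```bash
python3 -m crank '[{"linear":[0,0.0004,0],"dr":[0,0,0],"hand":-1},{"linear":[0,0.0008,0],"dr":[0,0,0],"hand":-1},{"linear":[0,0.0008,0],"dr":[0,0,0],"hand":-1}]' 60
python3 -m crank '[{"linear":[0,0.0004,0],"dr":[0,0,0],"hand":-1},{"linear":[0,0.0008,0],"dr":[0,0,0],"hand":-1},{"linear":[0,0.0008,0],"dr":[0,0,0],"hand":-1}]' 60
```

```text
t: 17.57
eef_pos: [0.4599, -0.0445, 0.0198]
tool_rot: [0.699, -0.698, 0.113, -0.111]
contact_force: [0.3, -0.2, -1.5]
gripper_width: 0.262
t: 17.82
eef_pos: [0.4599, -0.0445, 0.019]
tool_rot: [0.699, -0.698, 0.113, -0.111]
contact_force: [-0.5, -0.8, -2.0]
gripper_width: 0.26
```

```bash
python3 -m crank '[{"linear":[0,0.0004,0],"dr":[0,0,0],"hand":-1},{"linear":[0,0.0008,0],"dr":[0,0,0],"hand":-1},{"linear":[0,0.0008,0],"dr":[0,0,0],"hand":-1}]' 60
python3 -m crank '[{"linear":[0,0.0004,0],"dr":[0,0,0],"hand":-1},{"linear":[0,0.0008,0],"dr":[0,0,0],"hand":-1},{"linear":[0,0.0008,0],"dr":[0,0,0],"hand":-1}]' 60
python3 -c "
from lib import *
print([bot.get_obs()['contact_force']])
bot.read_camera('wrist')
d=bot.cut_out('wrist','foot_a')[0];print(d['extent'],[x if not hasattr(x,'shape') or x.ndim<2 else 0 for x in hand_fit(d['pixels'])])"
```

```text
t: 18.07
eef_pos: [0.4599, -0.0445, 0.0182]
tool_rot: [0.699, -0.698, 0.113, -0.111]
contact_force: [0.2, 0.2, -2.5]
gripper_width: 0.262
t: 18.32
eef_pos: [0.46, -0.0445, 0.0174]
tool_rot: [0.699, -0.698, 0.113, -0.111]
contact_force: [0.8, 0.3, -2.3]
gripper_width: 0.263
[array([ 0.76447203,  0.28383492, -2.30895579])]
[141.4, 176.8, 343.9, 302.3] [array([-0.00885394,  0.01448489, -0.03610947, -0.04295562,  0.0018071 ]), np.float64(0.007734521549241971), 0]
```

```bash
python3 -m crank '[{"linear":[0,0.0004,0],"dr":[0,0,0],"hand":-1},{"linear":[0,0.0008,0],"dr":[0,0,0],"hand":-1},{"linear":[0,0.0008,0],"dr":[0,0,0],"hand":-1}]' 60
python3 -m crank '[{"linear":[0,0.0004,0],"dr":[0,0,0],"hand":-1},{"linear":[0,0.0008,0],"dr":[0,0,0],"hand":-1},{"linear":[0,0.0008,0],"dr":[0,0,0],"hand":-1}]' 60
```

```text
t: 18.67
eef_pos: [0.4599, -0.0445, 0.0166]
tool_rot: [0.699, -0.698, 0.113, -0.111]
contact_force: [0.5, -0.2, -2.8]
gripper_width: 0.259
t: 18.92
eef_pos: [0.46, -0.0444, 0.0159]
tool_rot: [0.699, -0.698, 0.112, -0.111]
contact_force: [-0.1, 0.3, -1.4]
gripper_width: 0.26
```

```bash
python3 -m crank '[{"linear":[0,0.0004,0],"dr":[0,0,0],"hand":-1},{"linear":[0,0.0008,0],"dr":[0,0,0],"hand":-1},{"linear":[0,0.0008,0],"dr":[0,0,0],"hand":-1}]' 60
python3 -m crank '[{"linear":[0,0.0004,0],"dr":[0,0,0],"hand":-1},{"linear":[0,0.0008,0],"dr":[0,0,0],"hand":-1},{"linear":[0,0.0008,0],"dr":[0,0,0],"hand":-1}]' 60
python3 - <<'E'
from lib import *
o=bot.get_obs();C=cam("wrist",o);im=bot.read_camera("wrist");cv2.imwrite("pics/w12.png",im)
d=bot.cut_out('wrist','foot_a')[0];e=bot.cut_out("wrist","tray")[0];print(tray_fit(C,e["pixels"],d["pixels"]))
v,f,r=hand_fit(d["pixels"]);print(v)
cv2.imwrite("pics/w12c.png",cv2.resize(im[140:330,120:380],(780,570),interpolation=cv2.INTER_CUBIC))
E
```

```text
t: 19.17
eef_pos: [0.46, -0.0444, 0.0155]
tool_rot: [0.698, -0.698, 0.112, -0.111]
contact_force: [-2.0, 0.0, 5.8]
gripper_width: 0.261
t: 19.42
eef_pos: [0.46, -0.0444, 0.0154]
tool_rot: [-0.698, 0.698, -0.112, 0.111]
contact_force: [-5.9, -0.2, 18.3]
gripper_width: 0.257Traceback (most recent call last):
  File "<stdin>", line 3, in <module>
IndexError: list index out of range
```

Contact on the floor at TCP z 0.0156. I'll ease the load and release.

```bash
python3 -m crank '[{"linear":[0,-0.001,0],"dr":[0,0,0],"hand":-1},{"linear":[0,-0.001,0],"dr":[0,0,0],"hand":-1}]' 60
python3 -m crank '[{"linear":[0,0,0],"dr":[0,0,0],"hand":-0.1},{"linear":[0,0,0],"dr":[0,0,0],"hand":-0.1},{"linear":[0,0,0],"dr":[0,0,0],"hand":-0.1},{"linear":[0,-0.01,0],"dr":[0,0,0],"hand":-0.1},{"linear":[0,-0.03,0],"dr":[0,0,0],"hand":-0.1},{"linear":[0,-0.07,0],"dr":[0,0,0],"hand":-0.1},{"linear":[0,-0.11,0],"dr":[0,0,0],"hand":-0.1},{"linear":[0,-0.15,0],"dr":[0,0,0],"hand":-0.1},{"linear":[0,-0.15,0],"dr":[0,0,0],"hand":-0.1},{"linear":[0,-0.15,0],"dr":[0,0,0],"hand":-0.1}]' 60
python3 - <<'E'
from lib import *
o=bot.get_obs();C=cam("wrist",o);im=bot.read_camera("wrist");cv2.imwrite("pics/w13.png",im)
for d in bot.cut_out('wrist','foot_a'):
  R=Ro.from_euler('z',TR[2]);x=R.apply([-.013,0,0])+[TR[0],TR[1],0]
  r,f=fit([(C,d["pixels"])],FOOT,[x[0],x[1],TR[2]],z=.005)
  print(d["extent"],d["score"],r,f,"in tray",R.inv().apply([r[0]-TR[0],r[1]-TR[1],0]).round(4),r[2]-TR[2])
for e in bot.cut_out("wrist","tray"): print(e["extent"],e["score"],tray_fit(C,e["pixels"],np.zeros((400,640))) )
th=.733-np.pi/2;F=Ro.from_euler('z',.733).apply([.012,.036,0])+[.56513,-.32938,0];print(F)
delta([F[0],F[1],.17],down(th),o)
E
```

```text
t: 19.68
eef_pos: [0.4601, -0.0445, 0.0156]
tool_rot: [0.699, -0.698, 0.112, -0.111]
contact_force: [-1.2, 0.7, 2.1]
gripper_width: 0.257
t: 20.52
eef_pos: [0.4617, -0.0448, 0.1678]
tool_rot: [0.698, -0.698, 0.111, -0.113]
contact_force: [-0.3, -0.6, -1.0]
gripper_width: 0.448
[232.3, 143.1, 335.5, 207.3] 0.82 [ 0.43827996 -0.07430492 -0.30974655] 0.11511593693565213 in tray [-0.0154  0.0009  0.    ] 0.008253446003955112
[88.6, 286.5, 165.3, 358.9] 0.67 [ 0.76247401 -0.25926866 -0.28466667] 1.0000000079082698 in tray [ 0.3504 -0.0734  0.    ] 0.03333333333333227
[0.0, 0.9, 33.1, 43.5] 0.72 (array([ 0.5726, -0.248 ,  0.462 ]), np.float64(1.036))
[225.5, 135.8, 342.0, 234.1] 0.58 (array([ 0.45325443, -0.07959116, -0.31981513]), np.float64(3.882537254901961))
[ 0.54996037 -0.29459664  0.        ]
lin [0.1621, -0.0019, -0.2096] dr [-0.21, 119.76, 0.05]
```

```bash
python3 -m crank '[{"linear":[0.162,-0.01,-0.21],"dr":[0,119.8,0],"hand":-0.06},{"linear":[0.162,-0.01,-0.21],"dr":[0,119.8,0],"hand":-0.06},{"linear":[0.162,-0.01,-0.21],"dr":[0,119.8,0],"hand":-0.06},{"linear":[0.162,-0.01,-0.21],"dr":[0,119.8,0],"hand":-0.06},{"linear":[0.162,-0.01,-0.21],"dr":[0,119.8,0],"hand":-0.06},{"linear":[0.162,-0.01,-0.21],"dr":[0,119.8,0],"hand":-0.06},{"linear":[0.162,-0.01,-0.21],"dr":[0,119.8,0],"hand":-0.06},{"linear":[0.162,-0.01,-0.21],"dr":[0,119.8,0],"hand":-0.06},{"linear":[0.162,-0.01,-0.21],"dr":[0,119.8,0],"hand":-0.06},{"linear":[0.162,-0.01,-0.21],"dr":[0,119.8,0],"hand":-0.06}]'
python3 -m crank '[{"linear":[0,0.03,0],"dr":[0,48.5,0],"hand":-0.06},{"linear":[0,0.03,0],"dr":[0,48.5,0],"hand":-0.06},{"linear":[0,0.03,0],"dr":[0,48.5,0],"hand":-0.06},{"linear":[0,0.03,0],"dr":[0,48.5,0],"hand":-0.06},{"linear":[0,0.03,0],"dr":[0,48.5,0],"hand":-0.06},{"linear":[0,0.03,0],"dr":[0,48.5,0],"hand":-0.06},{"linear":[0,0.03,0],"dr":[0,48.5,0],"hand":-0.06},{"linear":[0,0.03,0],"dr":[0,48.5,0],"hand":-0.06},{"linear":[0,0.03,0],"dr":[0,48.5,0],"hand":-0.06}]'
python3 - <<'E'
from lib import *
o=bot.get_obs();print(np.round(o["q"],2));C=cam("wrist",o);im=bot.read_camera("wrist");cv2.imwrite("pics/w14.png",im)
for d in bot.cut_out('wrist','foot_b'):
  r,f=fit([(C,d["pixels"])],FOOT,[.56513,-.32938,.733],step=(.005,.005,.1));print(d["extent"],d["score"],r,f)
  if f<.3:
    F=Ro.from_euler('z',r[2]).apply([.012,.036,0])+[r[0],r[1],.0105];print(F);delta(F,down(r[2]-np.pi/2),o)
E
```

```text
t: 21.5
eef_pos: [0.5476, -0.2945, 0.1724]
tool_rot: [0.499, -0.5, 0.503, -0.499]
contact_force: [-0.5, 0.4, 0.1]
gripper_width: 0.473
t: 22.25
eef_pos: [0.5478, -0.2941, 0.1432]
tool_rot: [0.252, -0.254, 0.662, -0.659]
contact_force: [0.0, -0.7, 0.7]
gripper_width: 0.468
[ 0.73  0.53 -0.46  1.74  0.28  0.95 -0.68]
[0.0, 52.4, 94.3, 188.0] 0.73 [ 0.32809296 -0.59950346  1.04904938] 1.0000275630074633
```

The gripper hides foot_b from this angle, so I'll back off along tool +x for a clean measurement.

```bash
python3 -m crank '[{"linear":[0.09,-0.04,0],"dr":[0,0.4,0],"hand":-0.06},{"linear":[0.09,-0.04,0],"dr":[0,0.4,0],"hand":-0.06},{"linear":[0.09,-0.04,0],"dr":[0,0.4,0],"hand":-0.06},{"linear":[0.09,-0.04,0],"dr":[0,0.4,0],"hand":-0.06},{"linear":[0.09,-0.04,0],"dr":[0,0.4,0],"hand":-0.06},{"linear":[0.09,-0.04,0],"dr":[0,0.4,0],"hand":-0.06},{"linear":[0.09,-0.04,0],"dr":[0,0.4,0],"hand":-0.06}]'
python3 - <<'E'
from lib import *
o=bot.get_obs();print(np.round(o["joint_vel"],2));C=cam("wrist",o);im=bot.read_camera("wrist");cv2.imwrite("pics/w15.png",im)
for d in bot.cut_out('wrist','foot_b'):
  r,f=fit([(C,d["pixels"])],FOOT,[.56513,-.32938,.733],step=(.005,.005,.1));print(d["extent"],d["score"],r,f)
  if f<.3:
    F=Ro.from_euler('z',r[2]).apply([.012,.036,0])+[r[0],r[1],.06];print(F);delta(F,down(r[2]-np.pi/2),o)
E
```

```text
t: 22.93
eef_pos: [0.4822, -0.353, 0.1841]
tool_rot: [0.25, -0.25, 0.663, -0.66]
contact_force: [0.9, -0.2, -0.3]
gripper_width: 0.473
[-0.01  0.    0.   -0.    0.    0.   -0.  ]
[310.5, 76.0, 403.8, 146.0] 0.85 [ 0.56525198 -0.32968636  0.73465008] 0.09988996831106824
[ 0.55002498 -0.29492808  0.06      ]
lin [-0.0892, 0.1242, 0.0018] dr [0.2, -0.64, -0.04]
[51.7, 1.7, 171.1, 107.3] 0.67 [-0.04042556 -0.49438     9.59966667] 1.000025649191418
[0.0, 1.3, 102.5, 93.4] 0.66 [-0.04042556 -0.49438     9.59966667] 0.9999557815089946
```

```bash
python3 -m crank '[{"linear":[-0.04,0.03,0.0018],"dr":[0,-0.6,0],"hand":-0.06},{"linear":[-0.075,0.06,0.0018],"dr":[0,-0.6,0],"hand":-0.06},{"linear":[-0.0892,0.08,0.0018],"dr":[0,-0.6,0],"hand":-0.06},{"linear":[-0.0892,0.1,0.0018],"dr":[0,-0.6,0],"hand":-0.06},{"linear":[-0.0892,0.12,0.0018],"dr":[0,-0.6,0],"hand":-0.06},{"linear":[-0.0892,0.14,0.0018],"dr":[0,-0.6,0],"hand":-0.06},{"linear":[-0.0892,0.155,0.0018],"dr":[0,-0.6,0],"hand":-0.06},{"linear":[-0.0892,0.165,0.0018],"dr":[0,-0.6,0],"hand":-0.06},{"linear":[-0.0892,0.1737,0.0018],"dr":[0,-0.6,0],"hand":-0.06},{"linear":[-0.0892,0.1737,0.0018],"dr":[0,-0.6,0],"hand":-0.06}]'
python3 - <<'E'
from lib import *
o=bot.get_obs();F=Ro.from_euler('z',.7347).apply([.012,.036,0])+[.56525,-.3297,.0105];delta(F,down(.7347-np.pi/2),o)
E
```

```text
t: 23.87
eef_pos: [0.5485, -0.2964, 0.0095]
tool_rot: [0.252, -0.254, 0.662, -0.659]
contact_force: [-0.1, 1.3, 0.3]
gripper_width: 0.471
lin [-0.0021, -0.001, -0.0001] dr [0.24, -0.2, 0.05]
```

```bash
python3 -m crank '[{"linear":[-0.001,-0.0005,0],"dr":[0,0,0],"hand":-0.06},{"linear":[-0.001,-0.0005,0],"dr":[0,0,0],"hand":-1},{"linear":[-0.001,-0.0005,0],"dr":[0,0,0],"hand":-1},{"linear":[-0.001,-0.0005,0],"dr":[0,0,0],"hand":-1},{"linear":[-0.001,-0.0005,0],"dr":[0,0,0],"hand":-1},{"linear":[-0.001,-0.0005,0],"dr":[0,0,0],"hand":-1}]' 40
python3 -m crank '[{"linear":[0,0,0],"dr":[0,0,0],"hand":-1},{"linear":[0,0,0],"dr":[0,0,0],"hand":-1},{"linear":[0,0,0],"dr":[0,0,0],"hand":-1}]' 60
python3 - <<'E'
from lib import *
o=bot.get_obs();p=np.array(o["eef_pos"]);Q=quat(o["tool_rot"])
v=Q.inv().apply(np.array([.56525,-.3297,0])-p);print("foot origin in tool",v.round(4),"rot resid",np.degrees((Q.inv()*down(.7347-np.pi/2)).as_rotvec()).round(2))
np.save("vb.npy",[*v,0,0])
E
```

```text
t: 24.37
eef_pos: [0.551, -0.2965, 0.0129]
tool_rot: [0.253, -0.252, 0.661, -0.66]
contact_force: [-0.1, 0.8, 6.7]
gripper_width: 0.266
t: 24.62
eef_pos: [0.5511, -0.2966, 0.013]
tool_rot: [0.253, -0.252, 0.66, -0.66]
contact_force: [-0.8, 0.5, 6.8]
gripper_width: 0.258
foot origin in tool [0.0116 0.013  0.0341] rot resid [-0.01 -0.22 -0.05]
```

```bash
python3 -m crank '[{"linear":[0,-0.005,0],"dr":[0,0,0],"hand":-1},{"linear":[0,-0.02,0],"dr":[0,0,0],"hand":-1},{"linear":[0,-0.05,0],"dr":[0,0,0],"hand":-1},{"linear":[0,-0.09,0],"dr":[0,0,0],"hand":-1},{"linear":[0,-0.13,0],"dr":[0,0,0],"hand":-1},{"linear":[0,-0.18,0],"dr":[0,0,0],"hand":-1},{"linear":[0,-0.21,0],"dr":[0,0,0],"hand":-1},{"linear":[0,-0.21,0],"dr":[0,0,0],"hand":-1},{"linear":[0,-0.21,0],"dr":[0,0,0],"hand":-1}]' 60
python3 - <<'E'
from lib import *
o=bot.get_obs();print(np.round(o["q"],2));im=bot.read_camera("wrist");cv2.imwrite("pics/w16.png",im)
g=cv2.cvtColor(im,cv2.COLOR_BGR2GRAY)
p=bot.camera_params("wrist");M=np.linalg.inv(np.array(p["hand_eye"]));C=(p["K"],M[:3,:3],M[:3,3])
for d in bot.cut_out("wrist","foot_b"):
  m=d["pixels"];print(d["extent"],d["score"],m.sum())
  V=((g>55)|m)&(cv2.dilate(((g<=55)&~m).astype(np.uint8),np.ones((3,3)))==0)
  for k0 in (.010,.014):
    x0=np.array([.0116,k0,.036,0,0]);S=np.vstack([x0]+[x0+np.diag([.005,.005,.003,.04,.04])[i] for i in range(5)])
    r=minimize(lambda v:(np.abs(render(C,FOOT,footT(v,-1))-m)*V).sum()/m.sum(),x0,method="Nelder-Mead",options=dict(initial_simplex=S,maxiter=800));print(r.x.round(4),r.fun)
v=[.0116,.0125,.036,0,0];pp,Q=place(.013,0,.16,-1,v,TR[2]+np.pi);print(pp);delta(pp,Q,o)
E
```

```text
t: 25.37
eef_pos: [0.5516, -0.297, 0.2254]
tool_rot: [-0.254, 0.252, -0.659, 0.661]
contact_force: [-0.1, 0.4, -2.7]
gripper_width: 0.263
[ 0.76  0.45 -0.49  1.66  0.23  1.09 -0.64]
[54.2, 66.5, 136.3, 171.5] 0.91 3594
[ 0.0568 -0.0108  0.0773 -0.3752 -0.2229] 0.9830272676683361
[ 0.0655 -0.0232  0.0806  0.0161 -0.4028] 0.9830272676683361
[296.5, 216.3, 473.2, 335.7] 0.9 6769
[0.0137 0.0156 0.0356 0.0669 0.0229] 0.06490083106665624
[0.0136 0.0145 0.0357 0.0175 0.0098] 0.06564818274776302
[ 0.44267378 -0.11463279  0.1725    ]
lin [-0.0405, 0.0522, -0.2087] dr [-0.23, -119.91, 0.15]
```

```bash
python3 -m crank '[{"linear":[-0.04,0,-0.208],"dr":[0,-119.9,0],"hand":-1},{"linear":[-0.04,0,-0.208],"dr":[0,-119.9,0],"hand":-1},{"linear":[-0.04,0,-0.208],"dr":[0,-119.9,0],"hand":-1},{"linear":[-0.04,0,-0.208],"dr":[0,-119.9,0],"hand":-1},{"linear":[-0.04,0,-0.208],"dr":[0,-119.9,0],"hand":-1},{"linear":[-0.04,0,-0.208],"dr":[0,-119.9,0],"hand":-1},{"linear":[-0.04,0,-0.208],"dr":[0,-119.9,0],"hand":-1},{"linear":[-0.04,0,-0.208],"dr":[0,-119.9,0],"hand":-1},{"linear":[-0.04,0,-0.208],"dr":[0,-119.9,0],"hand":-1},{"linear":[-0.04,0,-0.208],"dr":[0,-119.9,0],"hand":-1}]' 60
python3 -m crank '[{"linear":[0,0.05,0],"dr":[0,-48.4,0],"hand":-1},{"linear":[0,0.05,0],"dr":[0,-48.4,0],"hand":-1},{"linear":[0,0.05,0],"dr":[0,-48.4,0],"hand":-1},{"linear":[0,0.05,0],"dr":[0,-48.4,0],"hand":-1},{"linear":[0,0.05,0],"dr":[0,-48.4,0],"hand":-1},{"linear":[0,0.05,0],"dr":[0,-48.4,0],"hand":-1},{"linear":[0,0.05,0],"dr":[0,-48.4,0],"hand":-1},{"linear":[0,0.05,0],"dr":[0,-48.4,0],"hand":-1},{"linear":[0,0.05,0],"dr":[0,-48.4,0],"hand":-1}]' 60
python3 - <<'E'
from lib import *
o=bot.get_obs();print(np.round(o["q"],2),np.round(o["joint_vel"],2));C=cam("wrist",o);im=bot.read_camera("wrist");cv2.imwrite("pics/w17.png",im)
for d in bot.cut_out("wrist","foot_a"): print(d["extent"],d["score"],fit([(C,d["pixels"])],FOOT,[.4383,-.0743,-.31],z=.005,step=(.004,.004,.05)))
v=[.0114,.0125,.036,0,0];pp,Q=place(.0135,0,.04,-1,v,TR[2]+np.pi);print(pp);delta(pp,Q,o)
for c in("top","scene"):
  bot.read_camera(c);D=cam(c)
  for d in bot.cut_out(c,"foot_a"): print(c,d["extent"],d["score"])
im=cv2.imread("pics/w17.png");cv2.imwrite("pics/w17c.png",cv2.resize(im[90:350,140:480],(785,600),interpolation=cv2.INTER_CUBIC))
E
```

```text
t: 26.3
eef_pos: [0.4396, -0.1148, 0.2204]
tool_rot: [-0.592, 0.593, -0.388, 0.384]
contact_force: [-0.1, -0.2, -1.5]
gripper_width: 0.257
t: 27.05
eef_pos: [0.44, -0.1148, 0.1708]
tool_rot: [0.699, -0.697, 0.114, -0.111]
contact_force: [0.5, -0.3, -2.2]
gripper_width: 0.256
[ 0.95  0.34 -0.97  2.07  0.35  0.91  1.04] [-0.01 -0.01  0.01 -0.01 -0.   -0.   -0.01]
[306.8, 141.7, 405.3, 206.1] 0.96 (array([ 0.43797059, -0.07596276, -0.33138838]), np.float64(0.11923200784612398))
[296.9, 216.5, 471.2, 333.3] 0.85 (array([ 0.54050193, -0.16097675, -1.48094096]), np.float64(0.6176841668619808))
[ 0.44333868 -0.11485166  0.0525    ]
lin [0.0038, 0.1183, 0.0008] dr [-0.08, -0.06, -0.28]
top [307.2, 194.2, 337.6, 225.7] 0.67
top [315.1, 174.7, 325.2, 183.5] 0.59
scene [322.8, 189.7, 343.4, 228.0] 0.75
scene [301.3, 168.4, 317.8, 207.6] 0.61
```

View pics/w17c.png

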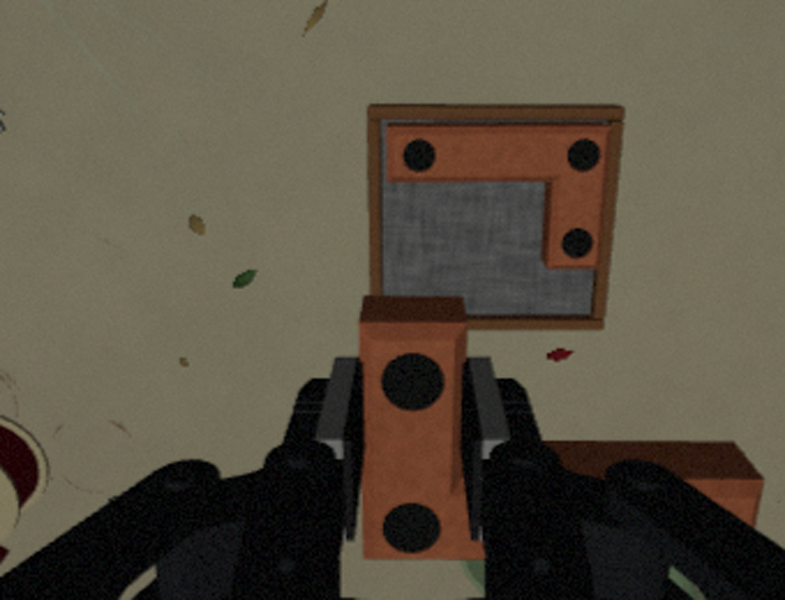

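foot_a lies flat inside the tray, long leg from (418,155) to (583,155) in the crop with felt showing above it. foot_b is held squarely. Descending with it.

```bash
python3 -m crank '[{"linear":[0.0038,0.03,0.0008],"dr":[0,0,-0.2],"hand":-1},{"linear":[0.0038,0.06,0.0008],"dr":[0,0,-0.2],"hand":-1},{"linear":[0.0038,0.085,0.0008],"dr":[0,0,-0.2],"hand":-1},{"linear":[0.0038,0.105,0.0008],"dr":[0,0,-0.2],"hand":-1},{"linear":[0.0038,0.118,0.0008],"dr":[0,0,-0.2],"hand":-1},{"linear":[0.0038,0.118,0.0008],"dr":[0,0,-0.2],"hand":-1},{"linear":[0.0038,0.118,0.0008],"dr":[0,0,-0.2],"hand":-1},{"linear":[0.0038,0.118,0.0008],"dr":[0,0,-0.2],"hand":-1}]' 60
python3 - <<'E'
from lib import *
o=bot.get_obs();C=cam("wrist",o);im=bot.read_camera("wrist");cv2.imwrite("pics/w18.png",im)
v=[.0114,.0125,.036,0,0];pp,Q=place(.0135,0,.005,-1,v,TR[2]+np.pi);print(pp);delta(pp,Q,o)
for d in bot.cut_out("wrist","foot_a"): print(d["extent"],d["score"],fit([(C,d["pixels"])],FOOT,[.438,-.075,-.32],z=.005,step=(.004,.004,.05)) if d["extent"][3]<260 else "")
for d in bot.cut_out("wrist","tray"): print(d["extent"],d["score"])
# visible tray left wall / tilt-free check of foot_b dots
E
```

```text
t: 28.02
eef_pos: [0.4456, -0.1151, 0.0548]
tool_rot: [0.699, -0.698, 0.11, -0.112]
contact_force: [0.4, -0.0, -0.9]
gripper_width: 0.257
[ 0.44333868 -0.11485166  0.0175    ]
lin [-0.0023, 0.0373, -0.0005] dr [-0.06, 0.11, 0.16]
[300.9, 152.6, 460.5, 253.3] 0.71 (array([ 0.43834052, -0.07607284, -0.31349429]), np.float64(0.13090415582430617))
[298.1, 217.3, 471.0, 334.7] 0.66 
[285.4, 142.2, 467.5, 282.4] 0.94
```

```bash
python3 -m crank '[{"linear":[-0.0023,0.005,-0.0005],"dr":[0,0,0],"hand":-1},{"linear":[-0.0023,0.012,-0.0005],"dr":[0,0,0],"hand":-1},{"linear":[-0.0023,0.02,-0.0005],"dr":[0,0,0],"hand":-1},{"linear":[-0.0023,0.026,-0.0005],"dr":[0,0,0],"hand":-1},{"linear":[-0.0023,0.03,-0.0005],"dr":[0,0,0],"hand":-1},{"linear":[-0.0023,0.032,-0.0005],"dr":[0,0,0],"hand":-1},{"linear":[-0.0023,0.032,-0.0005],"dr":[0,0,0],"hand":-1},{"linear":[-0.0023,0.032,-0.0005],"dr":[0,0,0],"hand":-1}]' 60
python3 - <<'E'
from lib import *
o=bot.get_obs();v=[.0114,.0125,.036,0,0];pp,Q=place(.0135,0,.005,-1,v,TR[2]+np.pi);delta(pp,Q,o)
E
```

```text
t: 28.83
eef_pos: [0.4426, -0.1148, 0.0219]
tool_rot: [0.699, -0.698, 0.111, -0.112]
contact_force: [-0.8, 0.1, -1.2]
gripper_width: 0.258
lin [0.0007, 0.0044, 0.0001] dr [-0.06, 0.13, 0.07]
```

```bash
python3 -m crank '[{"linear":[0.0005,0.0006,0],"dr":[0,0,0],"hand":-1},{"linear":[0.0005,0.0012,0],"dr":[0,0,0],"hand":-1},{"linear":[0.0005,0.0018,0],"dr":[0,0,0],"hand":-1},{"linear":[0.0005,0.0018,0],"dr":[0,0,0],"hand":-1}]' 60
python3 -m crank '[{"linear":[0,0.0005,0],"dr":[0,0,0],"hand":-1},{"linear":[0,0.001,0],"dr":[0,0,0],"hand":-1},{"linear":[0,0.001,0],"dr":[0,0,0],"hand":-1}]' 60
python3 -m crank '[{"linear":[0,0.0005,0],"dr":[0,0,0],"hand":-1},{"linear":[0,0.001,0],"dr":[0,0,0],"hand":-1},{"linear":[0,0.001,0],"dr":[0,0,0],"hand":-1}]' 60
```

```text
t: 29.17
eef_pos: [0.4431, -0.1151, 0.0202]
tool_rot: [0.699, -0.698, 0.111, -0.112]
contact_force: [0.4, -0.1, -0.9]
gripper_width: 0.258
t: 29.42
eef_pos: [0.443, -0.1151, 0.0191]
tool_rot: [0.699, -0.698, 0.111, -0.112]
contact_force: [-0.4, 0.1, -1.0]
gripper_width: 0.257
t: 29.67
eef_pos: [0.443, -0.115, 0.0181]
tool_rot: [0.699, -0.698, 0.111, -0.112]
contact_force: [-0.2, -0.2, -0.2]
gripper_width: 0.256
```

```bash
python3 -m crank '[{"linear":[0,0.0004,0],"dr":[0,0,0],"hand":-1},{"linear":[0,0.0008,0],"dr":[0,0,0],"hand":-1},{"linear":[0,0.0008,0],"dr":[0,0,0],"hand":-1}]' 60
python3 -m crank '[{"linear":[0,0.0003,0],"dr":[0,0,0],"hand":-1},{"linear":[0,0.0005,0],"dr":[0,0,0],"hand":-1},{"linear":[0,0.0005,0],"dr":[0,0,0],"hand":-1}]' 60
```

```text
t: 29.92
eef_pos: [0.443, -0.115, 0.018]
tool_rot: [-0.698, 0.698, -0.111, 0.112]
contact_force: [-3.3, -0.3, 9.4]
gripper_width: 0.256
t: 30.17
eef_pos: [0.443, -0.115, 0.0179]
tool_rot: [-0.698, 0.699, -0.111, 0.112]
contact_force: [-5.0, 0.5, 17.0]
gripper_width: 0.26
```

Contact at z 0.018, exactly as predicted (13 mm grip offset plus the 5 mm floor). Easing off and releasing.

```bash
python3 -m crank '[{"linear":[0,-0.001,0],"dr":[0,0,0],"hand":-1},{"linear":[0,-0.0012,0],"dr":[0,0,0],"hand":-1}]' 30
python3 -m crank '[{"linear":[0,0,0],"dr":[0,0,0],"hand":-0.15},{"linear":[0,0,0],"dr":[0,0,0],"hand":-0.15},{"linear":[0,0,0],"dr":[0,0,0],"hand":-0.15},{"linear":[0,-0.01,0],"dr":[0,0,0],"hand":-0.15},{"linear":[0,-0.03,0],"dr":[0,0,0],"hand":-0.15},{"linear":[0,-0.07,0],"dr":[0,0,0],"hand":-0.15},{"linear":[0.03,-0.11,0],"dr":[0,0,0],"hand":-0.15},{"linear":[0.06,-0.15,0],"dr":[0,0,0],"hand":-0.15},{"linear":[0.06,-0.17,0],"dr":[0,0,0],"hand":-0.15},{"linear":[0.06,-0.17,0],"dr":[0,0,0],"hand":-0.15}]'
python3 - <<'E'
from lib import *
o=bot.get_obs();C=cam("wrist",o);im=bot.read_camera("wrist");cv2.imwrite("pics/w19.png",im);R=Ro.from_euler('z',TR[2])
for d in bot.cut_out('wrist','foot_a'):
  best=min((fit([(C,d["pixels"])],FOOT,[*(R.apply([s*.013,0,0])[:2]+TR[:2]),TR[2]+(0 if s<0 else np.pi)],z=.005,step=(.004,.004,.05)) for s in(-1,1)),key=lambda a:a[1]);r,f=best
  print(d["extent"],round(d["score"],2),round(f,3),"in tray",R.inv().apply([r[0]-TR[0],r[1]-TR[1],0]).round(4),round(r[2]-TR[2],3))
for e in bot.cut_out("wrist","tray"): print("tray",e["extent"],e["score"],fit([(C,e["pixels"])],TRAY,TR,step=(.004,.004,.04)) if e["pixels"].sum()>1500 else "")
for c in("top","scene"):
  bot.read_camera(c)
  for t in("clay_pot","ribbon","vase_tall","vase_short"): print(c,t,[ray(cam(c),d["xy"],0)[:2].round(3).tolist() for d in bot.place_of(c,t)[:2]])
# tops rectified: red mask in tray plane z=.027
g=np.linspace(-.06,.06,480);X,Y=np.meshgrid(g,g);P=R.apply(np.stack([-Y.ravel()*0+X.ravel(),-Y.ravel(),0*X.ravel()],1))+[TR[0],TR[1],.027]
q=proj(C,P).astype(np.float32).reshape(480,480,2);w=cv2.remap(im,q[...,0],q[...,1],cv2.INTER_CUBIC);cv2.imwrite("pics/final.png",w)
h=cv2.cvtColor(w,cv2.COLOR_BGR2HSV);red=(h[...,1]>130)&((h[...,0]<12)|(h[...,0]>172))&(h[...,2]>90)
n,l,st,ce=cv2.connectedComponentsWithStats(red.astype(np.uint8))
for s in st[1:]:
  if s[4]>1500: print("mm x",(s[0]*.25-60,(s[0]+s[2])*.25-60),"y",(60-(s[1]+s[3])*.25,60-s[1]*.25),s[4]*.0625)
E
```

```text
t: 30.33
eef_pos: [0.4432, -0.1151, 0.0183]
tool_rot: [0.698, -0.698, 0.11, -0.112]
contact_force: [-0.1, 0.4, -1.0]
gripper_width: 0.258
t: 31.17
eef_pos: [0.5058, -0.1342, 0.1953]
tool_rot: [0.699, -0.698, 0.107, -0.116]
contact_force: [1.1, 0.4, -0.3]
gripper_width: 0.423
[304.1, 67.3, 403.8, 133.7] 0.91 0.084 in tray [-0.0145  0.      0.    ] 0.007
[304.6, 97.7, 397.0, 165.8] 0.67 0.101 in tray [ 0.0137 -0.0003  0.    ] 3.152
tray [297.4, 63.2, 408.6, 165.3] 0.59 (array([ 0.45241572, -0.07987289, -0.31655472]), np.float64(1.6711196157906862))
top clay_pot [[0.629, -0.34]]
top ribbon [[0.5, -0.372]]
top vase_tall []
top vase_short [[0.671, -0.045]]
scene clay_pot [[0.638, -0.349]]
scene ribbon [[0.5, -0.372]]
scene vase_tall [[0.608, -0.125]]
scene vase_short [[0.664, -0.044], [0.452, -0.083]]
mm x (np.float64(-46.5), np.float64(16.0)) y (np.float64(-47.5), np.float64(45.75)) 2258.5
mm x (np.float64(-18.5), np.float64(43.75)) y (np.float64(-48.0), np.float64(45.5)) 2283.6875
```

Run:
```python
from lib import *
import pickle
def mark(im,C,n):
    w=rectify(im,C,ORG,.042,800);h=cv2.cvtColor(w,cv2.COLOR_BGR2HSV)[300:500,300:500]
    m=(h[...,1]>150)&(h[...,0]>4)&(h[...,0]<16)&(h[...,2]>120);p=np.argwhere(m)
    if len(p): c=p.mean(0)+300-400;print(n,len(p),"mm down,right",(c*.35).round(1),"deg",np.degrees(np.arctan2(c[1],c[0])).round(1))
    else: print(n,"none")
mark(cv2.imread("pics/w5.png"),pickle.load(open("C5.pkl","rb")),"before")
o=dict(eef_pos=[.4262,.2359,.1706],tool_rot=[.704,-.587,-.396,.049]);mark(cv2.imread("pics/w8.png"),cam("wrist",o),"after lift")
for c in("top","scene"): mark(bot.read_camera(c),cam(c),c)
```

```text
before 184 mm down,right [24.   0.6] deg 1.3
after lift 7532 mm down,right [  6.5 -22.2] deg -73.6
top 278 mm down,right [25.   1.3] deg 3.0
scene none
```

```bash
python3 -c "
from station import bot
print(bot.hand_in(), bot.get_obs()['t'])"
```

```text
the job is handed in; nothing more can be done
the job is handed in; nothing more can be done
```

I turned the lid about 126° by its bar grip so the window lies over foot_a's compartment. Then I laid both feet in the wooden tray, head to tail, and handed the job in at about 31 s.

**Feet:** the last wrist picture puts foot_a at x −14.5 mm, y 0 in the tray, turned 0.4° off. foot_b is at x +13.7 mm, y −0.3 mm, turned half round and 0.6° off. foot_a showed flat in the picture I viewed. foot_b touched down at the height predicted for the floor, with about 17 N at most; for foot_a it was about 18 N.

**Lid:** the orange mark reads 1.3° off just after the turn and about 3° in the last top picture. My axis estimate is only good to 1–2 mm, which is a few degrees at that radius. The check in the picture after lifting foot_a failed because it picked up the foot instead of the mark, and the scene camera did not find the mark.

**Pot, ribbon and vases:** they read within about 1–2 cm of where they started. That is about how far the two fixed cameras disagree. `vase_tall` was missed in the last top picture but found in the scene one.

**Disagreements:**
- The wrist-camera fit put foot_a's underside about 4–5 mm lower in the grip than the floor contact did. I went by the contact.
- The final tray fit was poor because the feet cover most of it, so the positions use my earlier tray pose.
- I could not view the final close-up because the picture limit was reached, so the last placement check is by numbers only.

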